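Fetch the sauce pot from under the rack with the reacher

ROBOT

A 7-joint arm with a two-finger parallel gripper is mounted at the origin on the work surface. World frame = base frame: x ahead of the robot, y to its left, z up, the work surface at z = 0. Lengths are in m, angles in degrees, forces in N, time in s.
With the tool pointing down it reaches from about 0.4 to 0.9 m from the base axis. Payload 5.5 kg.
Tool frame: the origin (TCP) lies at the centre of the arm's flange, where the gripper is bolted on; the fingertips stand 178 mm ahead of it and the grasp point (between the pads) lies 159 mm ahead of it; x points along the fingers, y is the direction in which the jaws open and shut, and the axes are right-handed (so a half turn about x gives the same grasp; the last joint's range is limited). The gripper opens to 92 mm and grips with 3 to 60 N. Pads are 19 mm wide; open, the fingers measure 130 mm over their backs; the gripper's body (75 mm by 190 mm) begins 47 mm behind the grasp point.
Start: joints at [91.341, 28.699, -24.465, 88.831, 12.651, 65.22, -12.049], TCP at [0.154, -0.631, 0.405] pointing down, gripper open.
Joint ranges: [-164.97, 164.97], [-17.58, 116.51], [-87.97, 89.64], [11.32, 138.91], [-80.73, 260.73], [10.89, 115.49], [-147.41, 147.41]. Speed limits (degrees/s): [147.25, 147.25, 180, 180, 180, 180, 180].

INTERFACE

Orientations are given as [roll, pitch, yaw] about the fixed x, y, z axes, in that order (R = Rz(yaw) Ry(pitch) Rx(roll)).
In Python, from plant import robot gives the robot as it stands. The module is installed in compiled form; this text tells all that it offers.
- The arm moves only by the tool carry_out, never from a script. Its argument "motion" is a list of rows, each a list of 6 numbers: the shift along the tool's x, y, z in cm, then the turn, a rotation vector about the tool's x, y, z in degrees. In form: [[x, y, z, rx, ry, rz], ...]. A call has 1 to 10 rows; each row is the pose to reach, as a shift and turn from the pose measured when the call began, along the tool's axes at that moment; what a row does not reach only later rows make up. A row lasts 1/12 s, in which the tool goes at most 41.7 mm and 7.16 degrees, less where a joint would pass 70% of its speed; a pose out of reach is approached as far as the arm can. A call with a gripper value outside its range is refused whole. "claw" is the closure, from -1 (fully open) to 1 (shut), so that 0 is half open, set as the call begins (left out, the last holds). The fingers move at their own pace and stop on an object; "force" is the grip in N (left out, the last holds). Time passes only in rows, so rows that repeat a pose let the fingers close. It gives the time, the measured TCP pose, the force and the opening at its end, in the units of the state.
- robot.read_state(): the state, without advancing time (a new reading comes with each control period).
- robot.snapshot(name): name is "scene" or "top"; returns a dict with "image" (400x640x3 uint8, red, green, blue), "mtx" (3x3 intrinsics, pixels), "k1" (the pictures are not rectified: a ray, as slopes to the right and down, at radius r is drawn at 1 + k1 r^2 times it, then the intrinsics apply), "camera_from_world" (4x4, takes a point from world to camera coordinates). Camera axes: x right, y down, z forward; pixel columns grow to the right and rows downward; lengths in m; the calibration is good to about 2 mm. A picture is of the moment at which its call begins. There is no depth.
- robot.close_job(): hands the job in, once; it reports no verdict.
The state is a dict: "time_s": time; "qpos": joint angles; "dq": joint speeds; "joint_efforts": joint torques, N m; "tcp_pos": TCP position; "eef_rot": TCP orientation; "force": force on the tool from outside, world axes, zero at the start; "moment": the same for the moment, N m; "finger_gap": opening from 0.0 (shut) to 1.0 (fully open).
Only numpy, scipy, OpenCV 4.12 (cv2) and the standard library are available. Lean on these libraries where they do the work, as an engineer would, in place of code of your own. Each camera call takes 0.05 s, during which the arm holds its last target.

TASK

A small lidded sauce pot has slid under the low wire rack. Pick up the reacher, squeeze its trigger so that its jaws close on the pot under the rack, draw the pot out in the jaws and stand it on the serving tray, lowered before you let go and never tipped over. Then lay the reacher flat on its green mat again, trigger released, and leave the blue bowl on the rack and the orange tumblers on the tray where they are.

Things in the scene. Friction and masses are not known exactly. Their poses are not given: they have to be found in the camera images.
- reacher_grip (a point): Middle of the reacher's grip, 24 mm above the tool's underside; x points along the tool to the jaws, z up. The grip is two upright parallel bars along x, 44 mm tall (from 2 mm above the underside), 72 mm long: grey palm bar, outer face at y -28 mm, and red trigger bar, outer face at y +28 mm when released: 56 mm over both. Beyond |x| = 38 mm a 52 mm wide block closes each end.
- reacher: The reacher: a loose grey pick-up tool lying on its side, 331 mm long with jaws, 0.3 kg, balanced close to the grip; origin on its underside under the grip. Taken across both bars at the middle and squeezed just 3 to 5 mm, it can be lifted with its jaws still nearly open. As a gripper closes evenly, the tool's body moves to its own +y by half of any squeeze.
- trigger (a joint): Travel of the red trigger bar towards the palm bar, in m: 0 released, 0.020 fully squeezed. A spring returns it: 8 N when released, rising by 0.4 N per mm. Both jaws swing inwards together by 22 rad per m of travel; on the pot they close at about 0.012.
- jaws_mid (a point): Point midway between the reacher's jaw pads (axes as the grip): 245 mm ahead of the grip point in x, 2 mm to its -y, 22 mm above the tool's underside. Released, the red pads stand about 69 mm apart; squeezed, they come parallel at 42 mm. The pads reach 22 mm ahead of this point and are 26 mm tall; the open jaws measure about 95 mm over all.
- jaw_left: The jaw on the reacher's +y side, a red pad on a black arm; its origin is its pivot, 195 mm ahead of the grip. Closed by the trigger only.
- jaw_right: The same on the reacher's -y side.
- pot_center (a point): Centre of the sauce pot: an upright white cylinder with a red lid, 42 mm in diameter and 42 mm tall, 40 to 85 g, standing on the table under the rack. This point is 21 mm above its foot.
- pot: The same sauce pot; origin at the centre of its underside.
- rack: Fixed low steel wire rack, 360 mm along its x, 200 mm along its y; origin on the table under its centre. Its top's wires lie 74 to 82 mm above the table, thin ones 40 mm apart along y. Only a 10 mm leg at each corner: open on all four sides. It stands left or right of the mat; either long side (y = -100 or +100 mm) may face the mat.
- tray: Fixed beige serving tray, 360 mm along its x and 260 mm along its y; origin on the table under its centre; its floor is 5 mm above the table, its rim 6 mm wide and 14 mm above the table. On the other side of the mat from the rack. The tumblers occupy its far end (x about +120 mm).
- mat: Fixed green mat, 370 mm along its x, 140 mm along its y, 3 mm thick; origin on the table under its centre. At the start the reacher lies on it, pointing roughly along its x, with the grip about 105 mm towards the robot from the mat's centre.
- bowl: Loose blue bowl, 104 mm wide and 50 mm high, on top of the rack near its far (+x) end; origin under its foot.
- tumbler0: Loose orange tumbler with a white lid, 69 mm wide and 101 mm tall, on the tray; origin under its foot.
- tumbler1: A second tumbler like it, beside it on the tray.
There are look-alikes about, which are no part of the job. Of the things shaped like the pot, the white one is meant.

How it is judged:
By the outcome, as a careful person would: the job done as asked, in the order asked, and still so for the second after the job is handed in, with the robot touching nothing.
It also fails if it takes over 61 s, if anything falls off the work surface, if the arm or the gripper's body presses on something with over 40 N, if the wrist force passes 120 N, or if a joint passes its speed limit or range.

## Working session

There is one attempt and no reset: what is moved stays moved. The work goes in short steps, Python scripts to look and compute and a tool call to move; the robot and the scene stay as the last step left them, time stands still between calls to the robot, and variables do not carry over. Pictures are saved under pics/ and viewed, and the job is handed in when it is done.

Besides the shell and the picture viewer there is one more tool, called after "Request:" as name([rows], argument=value, ...), one row to a line, values as JSON. carry_out: Moves the arm, as the interface text tells. Its arguments: {"type":"object","properties":{"motion":{"type":"array","items":{"type":"array","items":{"type":"number"}}},"claw":{"type":"number"},"force":{"type":"number"}},"required":["motion"]}

```bash
mkdir -p pics; ls; python3 - <<'E'
from plant import robot
import cv2,numpy as np
print(robot.read_state())
for n in("scene","top"):
    s=robot.snapshot(n); cv2.imwrite(f"pics/{n}0.png",s["image"][:,:,::-1])
    print(n,s["mtx"].round(2).tolist(),s["k1"],s["camera_from_world"].round(4).tolist())
E
```

```text
pics
{'time_s': 0.0, 'qpos': array([ 91.34084007,  28.75383918, -24.45393507,  88.89331595,
        12.65337857,  65.22005151, -12.04766052]), 'dq': array([-0.01863137, -0.0101283 , -0.02836881, -0.02958047, -0.00380362,
       -0.05353834,  0.05582584]), 'joint_efforts': array([-2.22554045e-04, -5.66591442e+01, -5.81616104e+00, -2.79111332e+01,
       -6.85693114e-02,  3.05943622e-02,  2.08985880e-04]), 'tcp_pos': array([ 0.15423721, -0.63105677,  0.40366521]), 'eef_rot': array([-90.83148325,  89.88690347, 102.91462915]), 'force': array([-1.26440657, -0.30620189,  0.112677  ]), 'moment': array([-0.05984827,  0.05374165, -0.00419511]), 'finger_gap': 1.000873986654315}
scene [[398.77, 0.0, 312.95], [0.0, 398.77, 203.72], [0.0, 0.0, 1.0]] 0.02616481165150479 [[0.786, 0.6183, 0.002, -0.4166], [0.3727, -0.4712, -0.7994, -0.1811], [-0.4933, 0.629, -0.6008, 1.57], [0.0, 0.0, 0.0, 1.0]]
top [[396.3, 0.0, 321.42], [0.0, 396.3, 208.19], [0.0, 0.0, 1.0]] -0.067515839961761 [[-0.0254, -0.9996, -0.0095, -0.047], [-0.9985, 0.0258, -0.0473, 0.6073], [0.0475, 0.0083, -0.9988, 1.083], [0.0, 0.0, 0.0, 1.0]]
```

View pics/scene0.png

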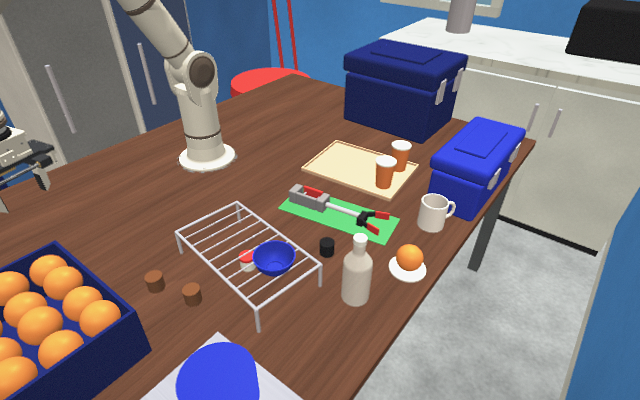

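View pics/top0.png

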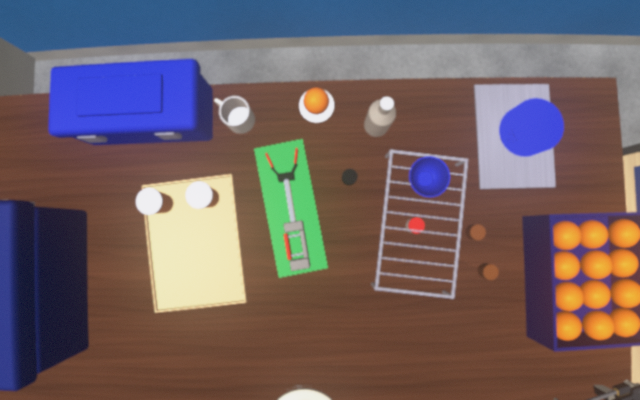

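The rack is on the right, with the white, red-lidded pot under it at top-view px (417,225). The reacher is on the mat with its grip near (296,245), and the tray is at left with the tumblers at its far end. A black decoy stands near (349,177). I'll measure all of these next.

```bash
cat > h.py <<'E'
import numpy as np,cv2
from plant import robot
def undist(s,px):
    K=s["mtx"];k=s["k1"]
    d=np.array([k,0,0,0.])
    p=np.asarray(px,float).reshape(-1,1,2)
    return cv2.undistortPoints(p,K,d).reshape(-1,2)
def ray(s,px):
    n=undist(s,px);T=s["camera_from_world"];R=T[:3,:3];c=-R.T@T[:3,3]
    return c,(np.c_[n,np.ones(len(n))])@R
def plane(s,px,z):
    c,d=ray(s,px);t=(z-c[2])/d[:,2]
    return c+t[:,None]*d
def proj(s,P):
    P=np.asarray(P,float).reshape(-1,3);T=s["camera_from_world"];r=cv2.Rodrigues(T[:3,:3])[0]
    return cv2.projectPoints(P,r,T[:3,3],s["mtx"],np.array([s["k1"],0,0,0.]))[0].reshape(-1,2)
def hsv(s): return cv2.cvtColor(s["image"],cv2.COLOR_RGB2HSV)
def snap(n,name=None,crop=None,k=1):
    s=robot.snapshot(n)
    if name:
        im=s["image"][:,:,::-1]
        if crop: x0,y0,x1,y1=crop; im=im[y0:y1,x0:x1]
        cv2.imwrite(f"pics/{name}.png",cv2.resize(im,None,fx=k,fy=k,interpolation=cv2.INTER_CUBIC))
    return s
def blobs(mask,amin=15):
    n,l,st,c=cv2.connectedComponentsWithStats(mask.astype(np.uint8))
    return [(st[i].tolist(),c[i].round(1).tolist(),l==i) for i in range(1,n) if st[i][4]>=amin]
def rect(m):
    cs,_=cv2.findContours(m.astype(np.uint8),cv2.RETR_EXTERNAL,cv2.CHAIN_APPROX_NONE)
    return cv2.minAreaRect(np.vstack(cs))
E
python3 - <<'E'
from h import *
t=snap("top","t1",(240,130,480,310),3.3); s=snap("scene","s1",(160,150,420,350),3)
H=hsv(t);h,S,V=[H[...,i].astype(int) for i in range(3)]
masks=dict(green=(h>50)&(h<75)&(S>100),red=((h<6)|(h>174))&(S>150)&(V>120),tray=(h>15)&(h<32)&(S<130)&(V>170),bowl=(h>110)&(h<128)&(S>150))
for k,m in masks.items():
    for st,c,mm in blobs(m,12):
        print(k,st,c)
# mat via convex hull
m=masks["green"]
z=3e-3
P=plane(t,np.argwhere(m)[:,::-1],z)[:,:2]
r=cv2.minAreaRect(P.astype(np.float32));print("mat",r,)
print(cv2.boxPoints(r))
m=[b for b in blobs(masks["tray"],500)]
for b in m:
    P=plane(t,np.argwhere(b[2])[:,::-1],0.008)[:,:2];print("tray",cv2.minAreaRect(P.astype(np.float32)));print(cv2.boxPoints(cv2.minAreaRect(P.astype(np.float32))))
H=hsv(s);h,S,V=[H[...,i].astype(int) for i in range(3)]
for st,c,mm in blobs(((h<6)|(h>174))&(S>150)&(V>120),8): print("scene red",st,c)
E
```

```text
green [254, 139, 74, 139, 5013] [289.7, 202.8]
green [288, 231, 11, 3, 21] [293.6, 232.3]
green [289, 237, 13, 16, 162] [295.3, 244.7]
green [293, 256, 10, 3, 19] [297.7, 257.0]
red [409, 218, 16, 11, 157] [416.6, 223.3]
red [285, 235, 6, 24, 50] [287.3, 246.1]
tray [371, 111, 10, 14, 53] [375.8, 116.4]
tray [623, 153, 17, 58, 611] [630.0, 178.8]
tray [142, 174, 104, 139, 10682] [194.9, 248.8]
tray [291, 222, 9, 5, 20] [295.1, 224.0]
tray [285, 224, 5, 7, 15] [286.5, 226.7]
tray [301, 232, 5, 22, 27] [302.9, 242.6]
tray [631, 347, 9, 37, 295] [635.4, 364.6]
tray [278, 389, 53, 11, 373] [304.0, 395.0]
bowl [49, 60, 150, 84, 10665] [123.6, 99.1]
bowl [500, 99, 64, 57, 2703] [531.6, 127.2]
bowl [410, 158, 40, 39, 1232] [429.3, 176.5]
bowl [0, 202, 44, 187, 4659] [15.2, 303.5]
bowl [27, 268, 6, 12, 22] [29.5, 273.4]
mat ((0.6112222671508789, 0.02469509094953537), (0.37125641107559204, 0.14156188070774078), 9.750519752502441)
[[ 0.41628823  0.06301586]
 [ 0.44026288 -0.07650109]
 [ 0.8061563  -0.01362568]
 [ 0.7821816   0.12589127]]
tray ((0.6615632176399231, -0.9630895853042603), (0.05110916867852211, 0.1692211627960205), 85.29317474365234)
[[ 0.575141   -0.98161507]
 [ 0.7437915  -0.9955009 ]
 [ 0.7479854  -0.9445641 ]
 [ 0.5793349  -0.93067825]]
tray ((0.5182491540908813, 0.3011269271373749), (0.3640175759792328, 0.2637414336204529), 5.463222980499268)
[[0.32451212 0.41507015]
 [0.34962213 0.15252675]
 [0.7119862  0.18718371]
 [0.6868762  0.44972712]]
scene red [231, 0, 79, 97, 1366] [265.2, 66.3]
scene red [304, 185, 19, 13, 141] [312.1, 191.2]
scene red [375, 211, 16, 9, 100] [381.8, 214.6]
scene red [367, 223, 12, 12, 77] [372.4, 228.6]
scene red [239, 249, 10, 7, 26] [242.8, 251.7]
scene red [239, 251, 14, 12, 92] [246.5, 257.8]
```

View pics/t1.png

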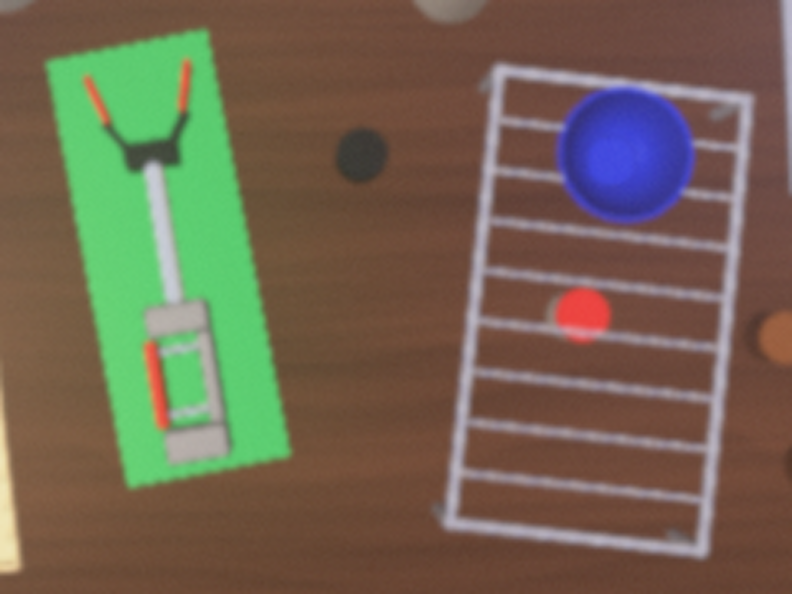

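View pics/s1.png

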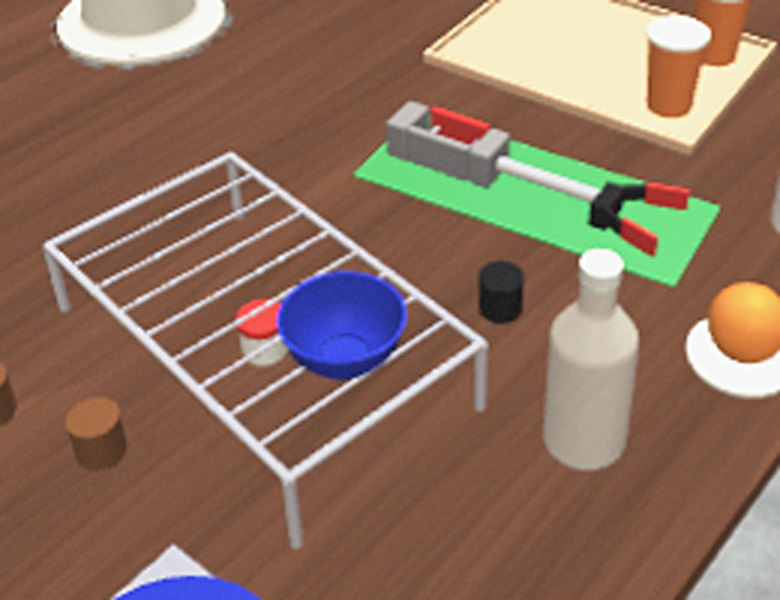

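```bash
python3 - <<'E'
from h import *
t=snap("top"); s=snap("scene")
z=lambda L:[(240+u/3.3,130+v/3.3) for u,v in L]
g=plane(t,z([(145,305),(205,298),(232,457),(170,467)]),0.049)[:,:2];print("blocks",g.round(4).tolist(),np.linalg.norm(g[0]-g[1]),np.linalg.norm(g[1]-g[2]))
d=(g[0]+g[1]-g[2]-g[3]);gc=g.mean(0);print("grip",gc,np.degrees(np.arctan2(d[1],d[0])))
pads=plane(t,z([(87,75),(188,60),(108,125),(182,112)]),0.038)[:,:2];print("pads",pads.round(4).tolist())
jm=pads.mean(0);v=jm-gc;print("jm",jm,np.linalg.norm(v),np.degrees(np.arctan2(v[1],v[0])))
# rack corners (top outer)
rc=plane(t,z([(497,65),(753,97),(703,556),(446,523)]),0.08)[:,:2];print("rack",rc.round(4).tolist(),rc.mean(0),[np.linalg.norm(rc[i]-rc[(i+1)%4]) for i in range(4)])
e=(rc[0]-rc[3]);print("rack ang",np.degrees(np.arctan2(e[1],e[0])))
print("pot top",plane(t,[[240+582/3.3,130+315/3.3]],0.042),"scene",plane(s,[[160+259/3,150+314/3]],0.042), "base sc",plane(s,[[160+263/3,150+350/3]],0.0))
print("black",plane(t,z([(362,154)]),0.042))
print("bowl",plane(t,z([(626,154)]),0.13))
H=hsv(t);h,S,V=[H[...,i].astype(int) for i in range(3)]
w=(S<60)&(V>180)
for b in blobs(w,100):
  if b[1][0]<260 and b[1][1]>150: print("lid",b[1],plane(t,[b[1]],0.101))
E
```

```text
blocks [[0.5687, 0.0385], [0.5731, -0.0104], [0.4441, -0.0291], [0.4372, 0.0212]] 0.049097014591979946 0.1303521275706415
grip [0.5057928  0.00506088] 7.896845794107766
pads [[0.7606, 0.084], [0.7707, -0.0001], [0.7183, 0.0673], [0.7274, 0.0058]]
jm [0.74426952 0.03925505] 0.24091572299435468 8.159781623377135
rack [[0.7518, -0.2486], [0.7215, -0.4531], [0.3594, -0.3986], [0.3915, -0.1967]] [ 0.55606278 -0.32424814] [np.float64(0.20674266621314072), np.float64(0.36614445460094297), np.float64(0.20445635014506153), np.float64(0.3640005433187986)]
rack ang -8.204386340738512
pot top [[ 0.55136616 -0.31763578  0.042     ]] scene [[ 0.54805104 -0.31371104  0.042     ]] base sc [[ 0.5504528  -0.31662766  0.        ]]
black [[ 0.68806276 -0.14153802  0.042     ]]
bowl [[ 0.67206689 -0.33532911  0.13      ]]
lid [188.7, 243.8] [[0.51908954 0.27970161 0.101     ]]
```

```bash
cat >> h.py <<'E'
from scipy.spatial.transform import Rotation as Ro
def cur():
    st=robot.read_state();R=Ro.from_euler("xyz",st["eef_rot"],degrees=True);return st,np.array(st["tcp_pos"]),R
SG=1
def tR(psi,sg=1,pitch=0):
    # reacher x along psi, nose up by pitch deg
    p=np.radians(psi);y=sg*np.array([-np.sin(p),np.cos(p),0]);x=np.array([0,0,-1.])
    M=np.c_[x,y,np.cross(x,y)]
    ry=Ro.from_rotvec(np.radians(-pitch)*np.array([-np.sin(p),np.cos(p),0]))
    return ry*Ro.from_matrix(M)
def delta(P,psi,sg=1,pitch=0):
    """P grasp-point target"""
    st,p,R=cur();T=tR(psi,sg,pitch)
    tcp=np.asarray(P)-T.apply([.159,0,0])
    d=R.inv().apply(tcp-p)*100;rv=(R.inv()*T).as_rotvec(degrees=True)
    print("delta",[round(float(v),2) for v in d],[round(float(v),2) for v in rv])
def where(sg=1):
    st,p,R=cur();M=R.as_matrix();y=sg*M[:,1];g=p+.159*M[:,0]
    print("t",round(st["time_s"],2),"grasp",g.round(4),"psi",round(float(np.degrees(np.arctan2(-y[0],y[1]))),2),"x",M[:,0].round(3),"gap mm",round(92*st["finger_gap"],1),"F",np.round(st["force"],1),"M",np.round(st["moment"],2),"q",np.round(st["qpos"],0))
E
python3 - <<'E'
from h import *
for sg in(1,-1):
    where(sg);delta([.505,.005,.12],8.2,sg)
E
```

```text
t 0.3 grasp [ 0.1543 -0.6312  0.2453] psi -166.26 x [-0.     0.001 -1.   ] gap mm 92.0 F [ 0.3  0.3 -0.9] M [-0.01 -0.05 -0.03] q [ 91.  29. -24.  89.  13.  65. -12.]
delta [12.57, -53.47, -49.18] [-174.46, -0.06, -0.0]
t 0.3 grasp [ 0.1543 -0.6312  0.2453] psi 13.74 x [-0.     0.001 -1.   ] gap mm 92.0 F [ 0.3  0.3 -0.9] M [-0.01 -0.05 -0.03] q [ 91.  29. -24.  89.  13.  65. -12.]
delta [12.57, -53.47, -49.18] [5.54, -0.0, 0.04]
```

Request:
carry_out([
  [3,-13.4,-12.3,1.4,0,0],
  [3,-16,-15,2.5,0,0],
  [3,-20,-19,3,0,0],
  [3,-23,-21,3,0,0],
  [3,-26,-24,3,0,0],
  [3,-28,-26,3,0,0],
  [3,-31,-28,3,0,0],
  [3,-33,-30,3,0,0],
  [3,-36,-33,3,0,0],
  [3,-38,-35,3,0,0],
], claw=-1, force=30)

```text
time_s: 1.13
tcp_pos: [0.3547, -0.2655, 0.3767]
eef_rot: [79.0, 90.0, -90.3]
force: [0.4, -1.1, 0.4]
finger_gap: 0.999
```

```bash
python3 - <<'E'
from h import *
where(-1);delta([.505,.005,.12],8.2,-1)
E
```

```text
t 1.13 grasp [ 0.3547 -0.2656  0.2177] psi 10.72 x [-0. -0. -1.] gap mm 91.9 F [ 0.4 -1.1  0.4] M [ 0.03 -0.09  0.01] q [ 67.  10. -37. 119.   8.  53. -53.]
delta [9.76, -23.79, -19.8] [2.52, 0.0, -0.01]
```

Request:
carry_out([
  [0,-3,-2.5,-7,0,0],
  [0,-6,-5,-14,0,0],
  [0,-9,-7.5,-21,0,0],
  [0,-12,-10,-28,0,0],
  [0,-15,-12.5,-35,0,0],
  [0,-18,-15,-42,0,0],
  [0,-21,-17.5,-49,0,0],
  [0,-23.8,-19.8,-56,0,0],
  [0,-23.8,-19.8,-63,0,0],
  [0,-23.8,-19.8,-70,0,0],
])

```text
time_s: 1.97
tcp_pos: [0.5057, 0.0086, 0.377]
eef_rot: [147.3, 89.9, 48.7]
force: [-0.5, -1.0, -0.1]
finger_gap: 1.001
```

```bash
python3 - <<'E'
from h import *
where(1);delta([.505,.005,.12],8.2,1)
E
```

```text
t 1.97 grasp [0.5059 0.0088 0.218 ] psi -98.58 x [ 0.001  0.001 -1.   ] gap mm 92.1 F [-0.5 -1.  -0.1] M [-0.11 -0.05 -0.01] q [ 42.  23. -57. 110.  22.  59. -33.]
delta [9.8, -0.03, 0.38] [-106.78, -0.01, -0.13]
```

Request:
carry_out([
  [0,0,0.4,-7,0,0],
  [0,0,0.4,-14,0,0],
  [0,0,0.4,-21,0,0],
  [0,0,0.4,-28,0,0],
  [0,0,0.4,-35,0,0],
  [0,0,0.4,-42,0,0],
  [0,0,0.4,-49,0,0],
  [1,0,0.4,-56,0,0],
  [2,0,0.4,-63,0,0],
  [3,0,0.4,-70,0,0],
])

```text
time_s: 2.8
tcp_pos: [0.5053, 0.0045, 0.3468]
eef_rot: [53.8, 89.9, 25.6]
force: [0.7, -0.1, 0.2]
finger_gap: 1.001
```

Request:
carry_out([
  [1,0,0,-7,0,0],
  [2,0,0,-14,0,0],
  [3,0,0,-21,0,0],
  [4,0,0,-28,0,0],
  [5,0,0,-35,0,0],
  [5,0,0,-36.8,0,0],
  [5,0,0,-36.8,0,0],
  [5,0,0,-36.8,0,0],
])

```text
time_s: 3.47
tcp_pos: [0.5055, 0.0045, 0.2968]
eef_rot: [29.9, 89.9, 38.4]
force: [-0.7, 0.0, -0.1]
finger_gap: 1.001
```

```bash
python3 - <<'E'
from h import *
where(1);delta([.505,.005,.028],8.2,1)
snap("top","t2",(240,130,480,310),3.3); snap("scene","s2",(200,100,420,270),3.5)
E
```

```text
t 3.47 grasp [0.5058 0.0047 0.1378] psi 8.43 x [ 0.002  0.001 -1.   ] gap mm 92.1 F [-0.7  0.  -0.1] M [ 0.14 -0.15 -0.01] q [ 51.  43. -73. 114.  48.  61.  54.]
delta [10.98, 0.05, -0.06] [0.23, 0.11, -0.07]
```

View pics/s2.png

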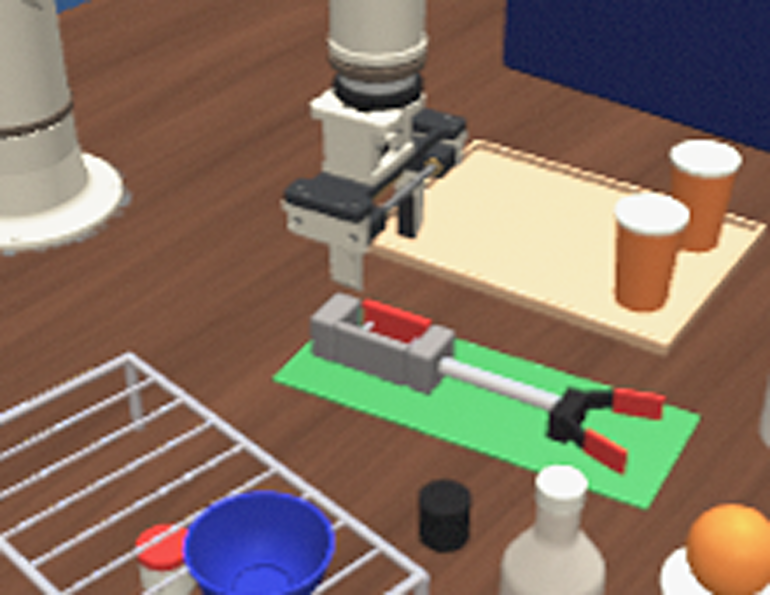

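The gripper stands straight over the reacher's grip and is aligned with it (the grip block is at about px (380,335) in the zoomed view). I'll descend now.

Request:
carry_out([
  [2,0,0,0.2,0,0],
  [4,0,0,0.2,0,0],
  [6,0,0,0.2,0,0],
  [8,0,0,0.2,0,0],
  [9.5,0,0,0.2,0,0],
  [10.5,0,0,0.2,0,0],
  [10.9,0,0,0.2,0,0],
  [10.9,0,0,0.2,0,0],
  [10.9,0,0,0.2,0,0],
])

```text
time_s: 4.32
tcp_pos: [0.5063, 0.0048, 0.1889]
eef_rot: [5.1, 89.8, 13.4]
force: [-0.3, 0.8, 0.4]
finger_gap: 1.004
```

Request:
carry_out([
  [0,0,0,0,0,0],
  [0,0,0,0,0,0],
  [0,0,0,0,0,0],
  [0,0,0,0,0,0],
  [0,0,0,0,0,0],
  [0,0,0,0,0,0],
  [0,0,0,0,0,0],
  [0,0,0,0,0,0],
], claw=-0.13, force=30)

```text
time_s: 4.98
tcp_pos: [0.5065, 0.0044, 0.1891]
eef_rot: [-16.0, 89.8, -7.8]
force: [-1.2, -1.4, 6.1]
finger_gap: 0.57
```

```bash
python3 - <<'E'
from h import *
where(1)
snap("top","t3",(240,130,480,310),3.3); snap("scene","s3",(200,100,420,270),3.5)
E
```

```text
t 4.98 grasp [0.5071 0.0043 0.0301] psi 8.22 x [ 0.004 -0.001 -1.   ] gap mm 52.5 F [-1.2 -1.4  6.1] M [-0.2   0.04  0.08] q [ 44.  51. -62. 116.  59.  53.  46.]
```

View pics/t3.png

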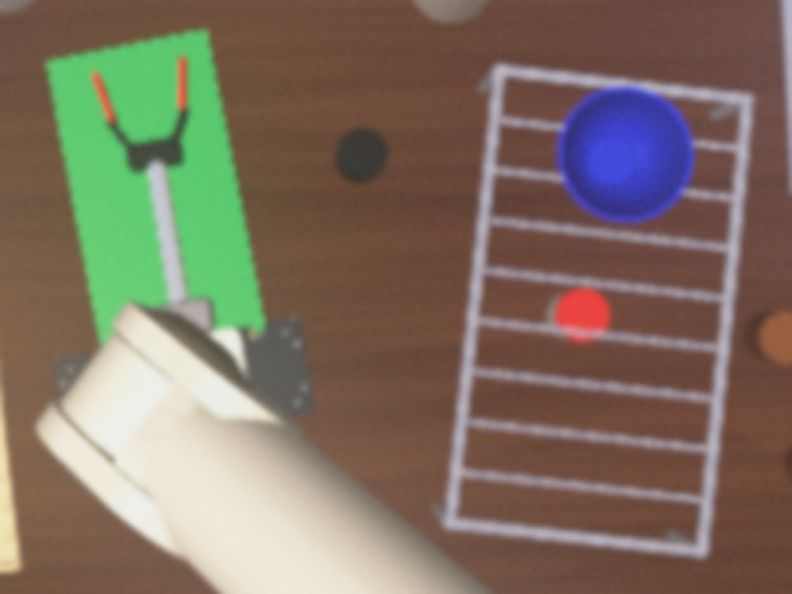

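Request:
carry_out([
  [-0.5,0,0,0,0,0],
  [-1,0,0,0,0,0],
  [-1.5,0,0,0,0,0],
  [-2,0,0,0,0,0],
  [-3,0,0,0,0,0],
  [-4,0,0,0,0,0],
  [-4,0,0,0,0,0],
  [-4,0,0,0,0,0],
])

```text
time_s: 5.75
tcp_pos: [0.5067, 0.0042, 0.23]
eef_rot: [-17.5, 89.7, -9.3]
force: [-0.5, 0.0, -3.3]
finger_gap: 0.565
```

```bash
python3 - <<'E'
from h import *
where(1)
snap("top","t4",(240,130,480,310),3.3); snap("scene","s4",(200,100,420,270),3.5)
E
```

```text
t 5.75 grasp [0.5076 0.0041 0.071 ] psi 8.2 x [ 0.006 -0.001 -1.   ] gap mm 51.9 F [-0.5  0.  -3.3] M [ 0.14 -0.05 -0.01] q [ 46.  48. -66. 116.  55.  56.  49.]
```

View pics/s4.png

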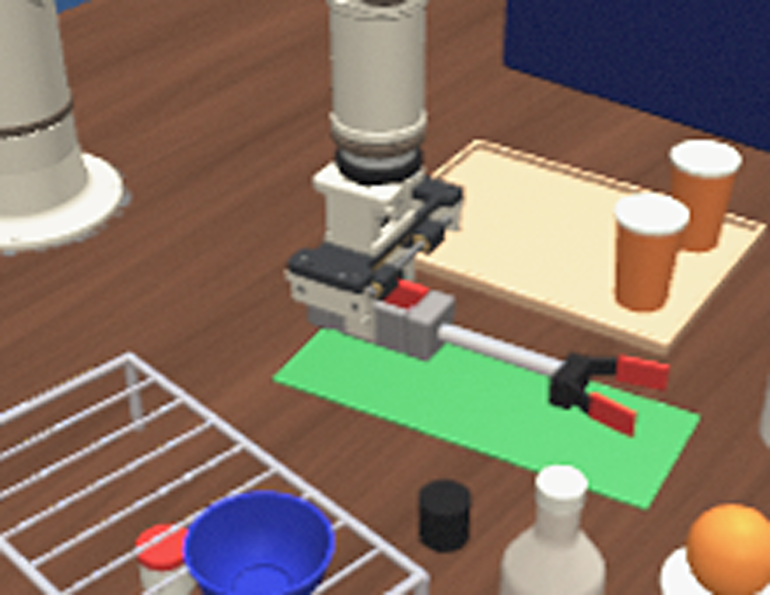

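The reacher is lifted level with its jaws nearly open. Next I'll raise it, back away and turn it toward the rack.

Request:
carry_out([
  [-1,0.5,0,1,0,0],
  [-2,1.5,0.2,3,0,0],
  [-2.7,3,0.4,7,0,0],
  [-2.7,4.5,0.6,12,0,0],
  [-2.7,6,0.8,18,0,0],
  [-2.7,7.5,1,24,0,0],
  [-2.7,8.5,1.2,30,0,0],
  [-2.7,8.5,1.2,36,0,0],
  [-2.7,8.5,1.2,42,0,0],
  [-2.7,8.5,1.2,48,0,0],
])

```text
time_s: 6.68
tcp_pos: [0.5055, 0.091, 0.2564]
eef_rot: [32.1, 89.8, -7.9]
force: [1.1, -0.4, -3.6]
finger_gap: 0.563
```

Request:
carry_out([
  [0,0,0,6,0,0],
  [0,0,0,12,0,0],
  [0,0,0,18,0,0],
  [0,0,0,24,0,0],
  [0,0,0,30,0,0],
  [0,0,0,36,0,0],
  [0,0,0,42,0,0],
  [0,0,0,48,0,0],
  [0,0,0,53,0,0],
  [0,0,0,57,0,0],
])

```text
time_s: 7.52
tcp_pos: [0.5051, 0.0919, 0.2568]
eef_rot: [101.4, 89.8, 4.0]
force: [0.5, -0.9, -3.2]
finger_gap: 0.561
```

```bash
python3 - <<'E'
from h import *
where(1);delta([.606,.08,.04],-98.2,1)
snap("top","t5",(240,130,480,310),3.3); snap("scene","s5",(200,100,420,270),3.5)
E
```

```text
t 7.52 grasp [0.5056 0.092  0.0978] psi -97.3 x [ 0.003  0.    -1.   ] gap mm 51.6 F [ 0.5 -0.9 -3.2] M [-0.05 -0.06 -0.03] q [ 24.  33. -47. 114.  33.  46. -49.]
delta [5.81, 10.14, -0.1] [0.9, -0.04, -0.19]
```

View pics/t5.png

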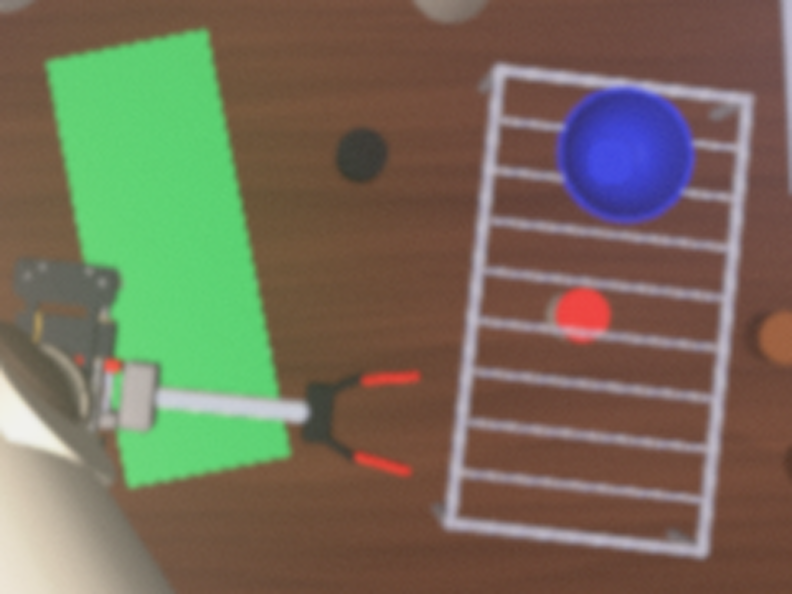

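Request:
carry_out([
  [0,1,0,0.9,0,0],
  [0,3,0,0.9,0,0],
  [1,5,0,0.9,0,0],
  [2,7,0,0.9,0,0],
  [3,8.5,0,0.9,0,0],
  [4,9.5,0,0.9,0,0],
  [5,10,0,0.9,0,0],
  [6,10,0,0.9,0,0],
  [6.2,10,0,0.9,0,0],
  [6.2,10,0,0.9,0,0],
])

```text
time_s: 8.45
tcp_pos: [0.6034, 0.0798, 0.1939]
eef_rot: [70.9, 90.0, -27.0]
force: [-0.6, -1.1, -3.8]
finger_gap: 0.568
```

```bash
cat >> h.py <<'E'
def pads(t,s):
    """stereo: red blob centroids in both views excluding pot lid/trigger -> printed"""
    out={}
    for nm,v in(("top",t),("scene",s)):
        H=hsv(v);h,S,V=[H[...,i].astype(int) for i in range(3)]
        out[nm]=[(b[1],b[0]) for b in blobs(((h<6)|(h>174))&(S>150)&(V>110),20)]
        print(nm,[(c,st[2:]) for c,st in out[nm]])
    return out
def tri(t,s,a,b):
    c1,d1=ray(t,[a]);c2,d2=ray(s,[b]);A=np.c_[d1[0],-d2[0]];k=np.linalg.lstsq(A,c2-c1,rcond=None)[0]
    p=c1+k[0]*d1[0];q=c2+k[1]*d2[0];return (p+q)/2,np.linalg.norm(p-q)
E
python3 - <<'E'
from h import *
where(1)
t=snap("top","t6",(240,130,480,310),3.3); s=snap("scene","s6",(200,100,420,270),3.5);pads(t,s)
E
```

```text
t 8.45 grasp [0.6035 0.0798 0.0349] psi -97.91 x [ 0.001 -0.    -1.   ] gap mm 52.2 F [-0.6 -1.1 -3.8] M [-0.   -0.09  0.03] q [ 19.  45. -40. 102.  39.  48. -48.]
top [([359.8, 207.9], [17, 5, 66]), ([416.6, 223.2], [16, 12, 158]), ([357.3, 232.2], [16, 7, 58])]
scene [([288.8, 4.2], [4, 10, 25]), ([259.5, 77.8], [79, 46, 1051]), ([346.5, 201.3], [8, 16, 75]), ([283.0, 225.5], [14, 11, 104]), ([297.4, 236.2], [11, 13, 85]), ([242.4, 251.9], [11, 7, 26]), ([246.5, 257.8], [14, 12, 93])]
```

View pics/s6.png

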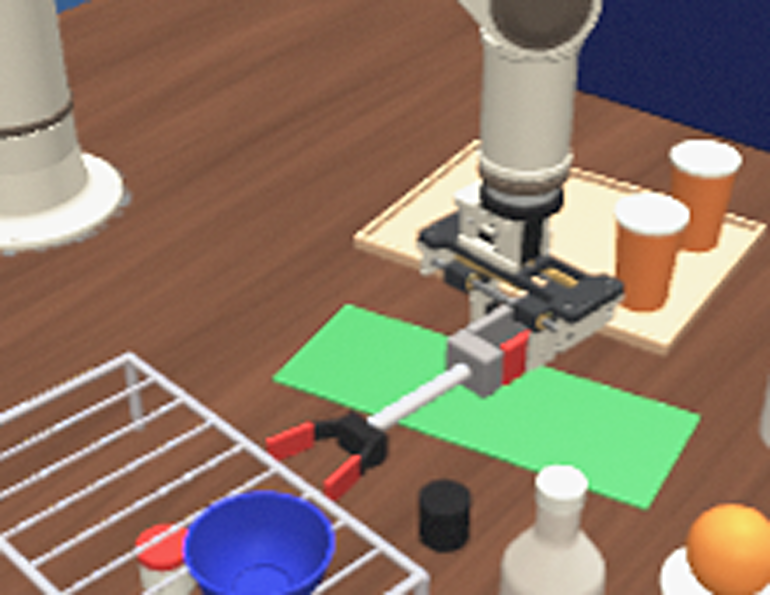

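View pics/t6.png

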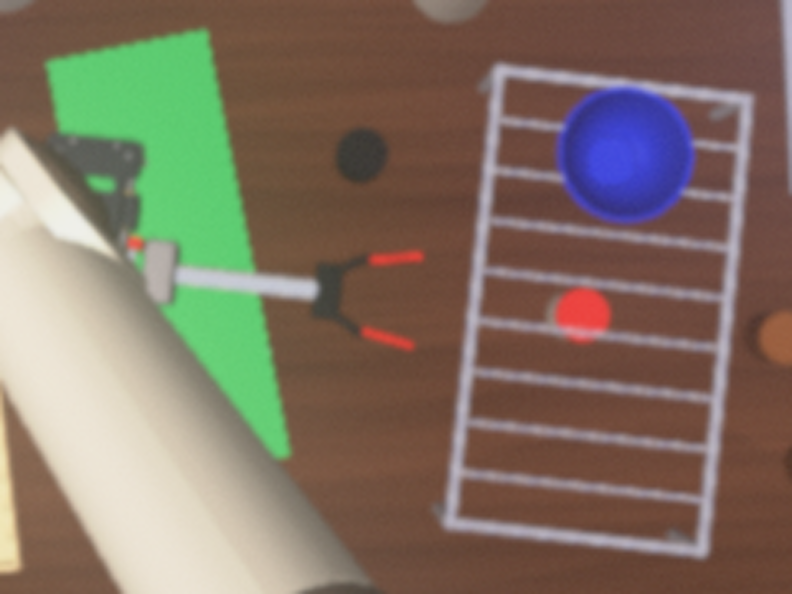

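```bash
python3 - <<'E'
from h import *
t=robot.snapshot("top");s=robot.snapshot("scene")
print(tri(t,s,(359.8,207.9),(297.4,236.2)),tri(t,s,(357.3,232.2),(283,225.5)))
q=plane(t,[(359.8,207.9),(357.3,232.2)],0.040);m=q.mean(0);print(q,m)
st,p,R=cur();g=R.apply([.159,0,0])+p;M=R.as_matrix()
v=(m-g);print("rel: along",v@M[:,2],"lat",v@M[:,1])
pot=np.array([.5505,-.3165,.0]);v=pot-m;v[2]=0
print("pot rel jaws: along",v@M[:,2],"lat",v@M[:,1],"psi needed", np.degrees(np.arctan2(*(pot-g)[[1,0]])))
E
```

```text
(array([ 0.60338023, -0.16647846,  0.03621589]), np.float64(0.0010923254115403353)) (array([ 0.53851992, -0.15711145,  0.03637096]), np.float64(0.0030471203618601837))
[[ 0.60278899 -0.16649464  0.04      ]
 [ 0.53741982 -0.15781669  0.04      ]] [ 0.5701044  -0.16215567  0.04      ]
rel: along 0.24455148235931018 lat -0.0014259485447035362
pot rel jaws: along 0.15557290255738246 lat 0.0018904198864956277 psi needed -97.87046036861219
```

Request:
carry_out([
  [0,-0.2,1,0,0,0],
  [0,-0.2,2.5,0,0,0],
  [0,-0.2,4,0,0,0],
  [0,-0.2,5.5,0,0,0],
  [0,-0.2,7,0,0,0],
  [0,-0.2,8,0,0,0],
  [0,-0.2,9,0,0,0],
  [0,-0.2,10,0,0,0],
  [0,-0.2,10,0,0,0],
])

```text
time_s: 9.4
tcp_pos: [0.5885, -0.0218, 0.1958]
eef_rot: [69.2, 89.7, -28.9]
force: [-0.0, -0.2, -2.4]
finger_gap: 0.568
```

```bash
python3 - <<'E'
from h import *
where(1)
t=snap("top","t7",(330,160,480,290),5); s=snap("scene","s7",(200,150,400,300),4)
st,p,R=cur();g=R.apply([.159,0,0])+p;M=R.as_matrix();v=np.array([.5505,-.3165,.0])-g;print(v@M[:,2]-.2446,v@M[:,1]+.0014)
E
```

```text
t 9.4 grasp [ 0.5892 -0.0222  0.0368] psi -98.1 x [ 0.004 -0.002 -1.   ] gap mm 52.2 F [-0.  -0.2 -2.4] M [-0.05 -0.07  0.03] q [ 30.  44. -41. 105.  39.  46. -39.]
0.055414142821880424 0.0038506279069867727
```

View pics/s7.png

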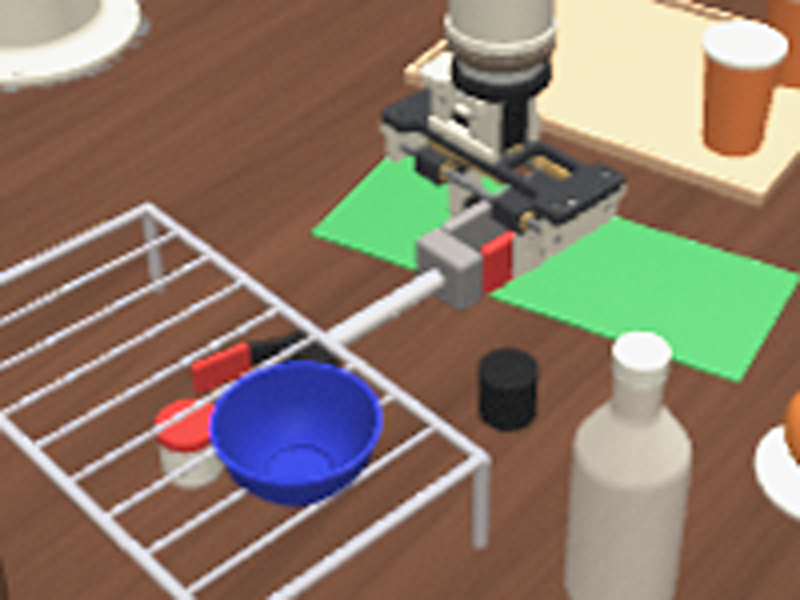

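View pics/t7.png

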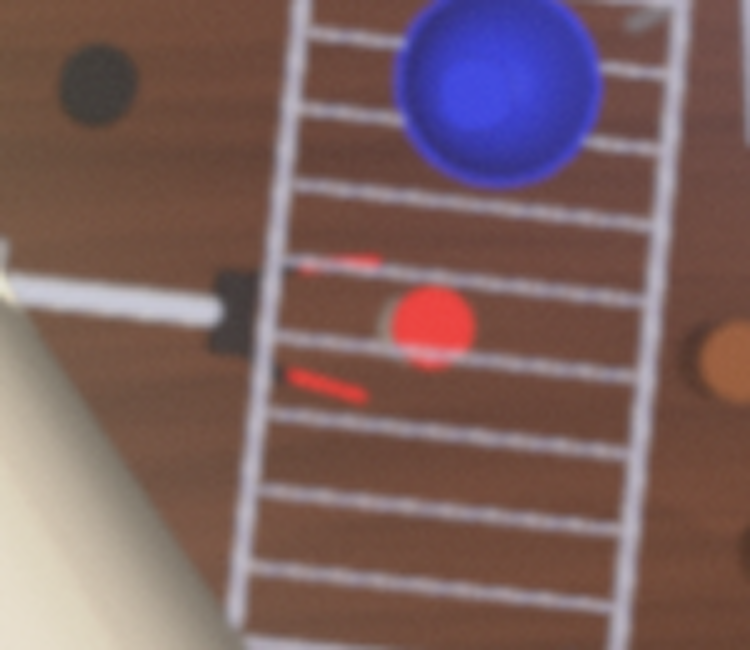

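Request:
carry_out([
  [0.2,0,0.7,0,0,0],
  [0.4,0,1.5,0,0,0],
  [0.5,0,2.3,0,0,0],
  [0.6,0,3.1,0,0,0],
  [0.6,0,3.9,0,0,0],
  [0.6,0,4.6,0,0,0],
  [0.6,0,5.2,0,0,0],
  [0.6,0,5.5,0,0,0],
  [0.6,0,5.5,0,0,0],
])

```text
time_s: 10.25
tcp_pos: [0.5811, -0.0748, 0.1899]
eef_rot: [93.2, 89.7, -4.8]
force: [-0.0, 0.7, -3.5]
finger_gap: 0.568
```

```bash
python3 - <<'E'
from h import *
where(1)
t=snap("top","t8",(330,160,480,290),5); s=snap("scene","s8",(200,150,400,300),4)
E
```

```text
t 10.25 grasp [ 0.5818 -0.0749  0.0309] psi -98.06 x [ 0.005 -0.    -1.   ] gap mm 52.3 F [-0.   0.7 -3.5] M [ 0.02 -0.12 -0.02] q [ 35.  44. -40. 105.  39.  45. -34.]
```

View pics/t8.png

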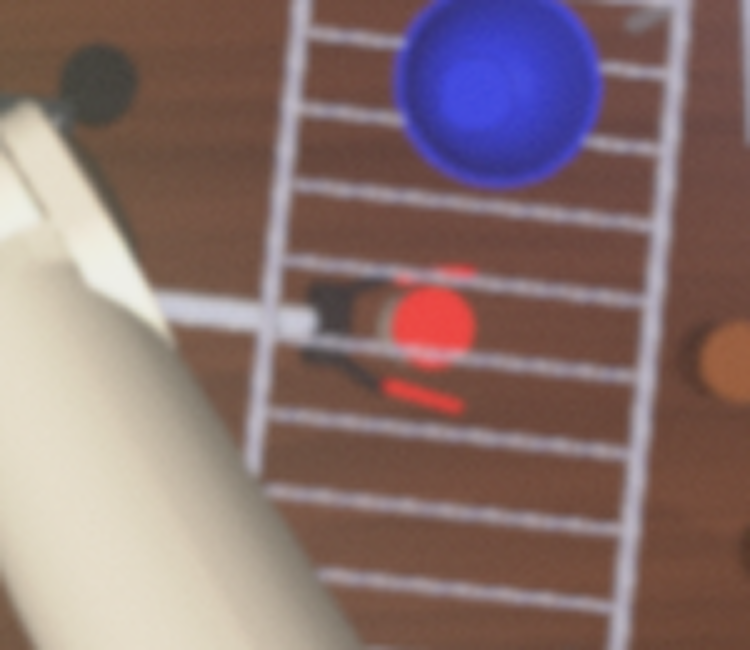

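The pot sits between the pads (pot at zoomed px (433,328), pads at y 272 and 395). I'll squeeze gradually.

Request:
carry_out([
  [0,0,0,0,0,0],
  [0,0,0,0,0,0],
  [0,0,0,0,0,0],
  [0,0,0,0,0,0],
  [0,0,0,0,0,0],
], claw=0, force=35)

```text
time_s: 10.77
tcp_pos: [0.5813, -0.0731, 0.1901]
eef_rot: [105.2, 89.7, 7.2]
force: [0.5, 1.1, -1.9]
finger_gap: 0.5
```

Request:
carry_out([
  [0,0,0,0,0,0],
  [0,0,0,0,0,0],
  [0,0,0,0,0,0],
  [0,0,0,0,0,0],
  [0,0,0,0,0,0],
  [0,0,0,0,0,0],
  [0,0,0,0,0,0],
], claw=0.12, force=35)

```text
time_s: 11.35
tcp_pos: [0.5812, -0.0731, 0.1901]
eef_rot: [105.8, 89.7, 7.8]
force: [0.1, 0.2, -2.8]
finger_gap: 0.46
```

```bash
python3 - <<'E'
from h import *
where(1)
t=snap("top","t9",(330,160,480,290),5); s=snap("scene","s9",(200,150,400,300),4)
E
```

```text
t 11.35 grasp [ 0.582  -0.073   0.0311] psi -97.96 x [ 0.005  0.001 -1.   ] gap mm 42.3 F [ 0.1  0.2 -2.8] M [ 0.06  0.04 -0.09] q [ 35.  44. -40. 105.  39.  45. -34.]
```

View pics/t9.png

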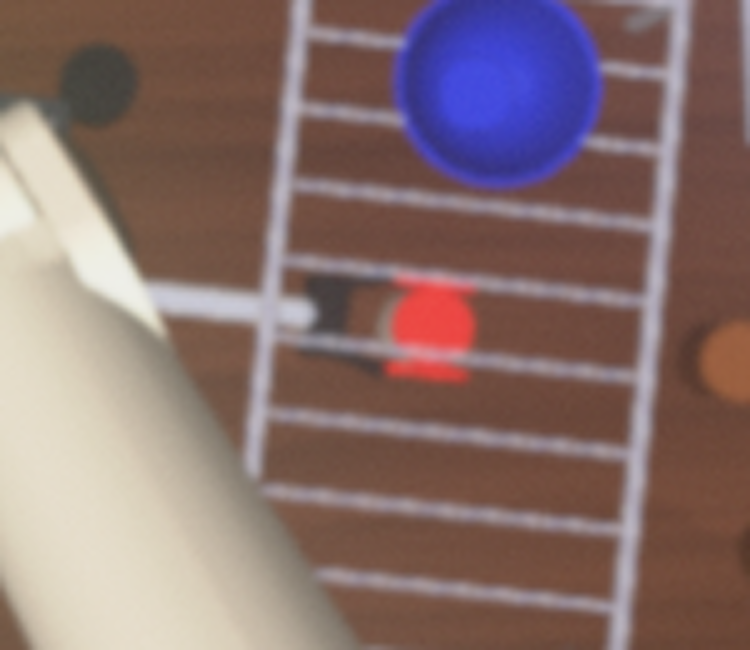

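View pics/s9.png

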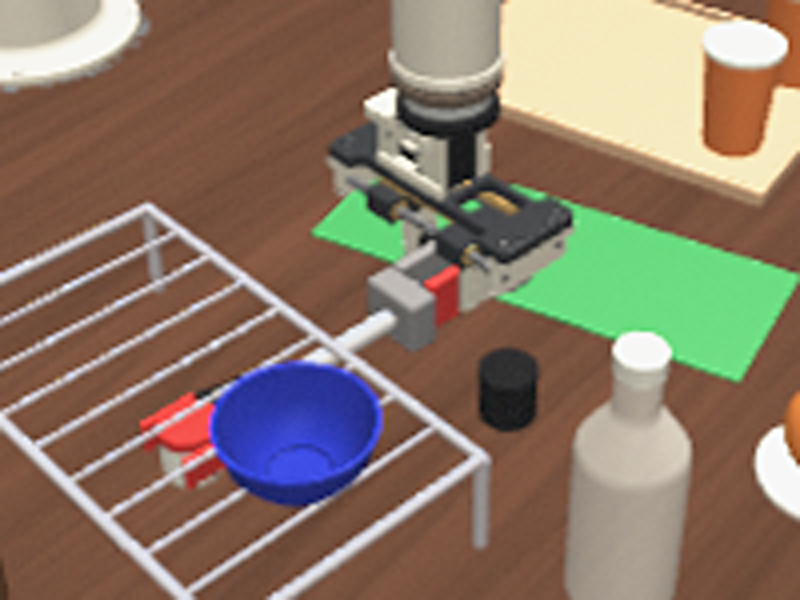

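Request:
carry_out([
  [0,0,0,0,0,0],
  [0,0,0,0,0,0],
  [0,0,0,0,0,0],
  [-0.3,0,0,0,0,0],
  [-0.6,0,0,0,0,0],
  [-1,0,0,0,0,0],
  [-1.2,0,0,0,0,0],
  [-1.2,0,0,0,0,0],
], claw=0.2, force=40)

```text
time_s: 12.12
tcp_pos: [0.5816, -0.0731, 0.2029]
eef_rot: [103.0, 89.6, 5.0]
force: [-0.2, 0.5, -3.8]
finger_gap: 0.46
```

```bash
python3 - <<'E'
from h import *
where(1)
s=snap("scene","s10",(200,150,400,300),4)
E
```

```text
t 12.12 grasp [ 0.5826 -0.073   0.0439] psi -97.95 x [ 0.007  0.001 -1.   ] gap mm 42.4 F [-0.2  0.5 -3.8] M [ 0.24 -0.05 -0.06] q [ 35.  43. -41. 105.  38.  46. -34.]
```

View pics/s10.png

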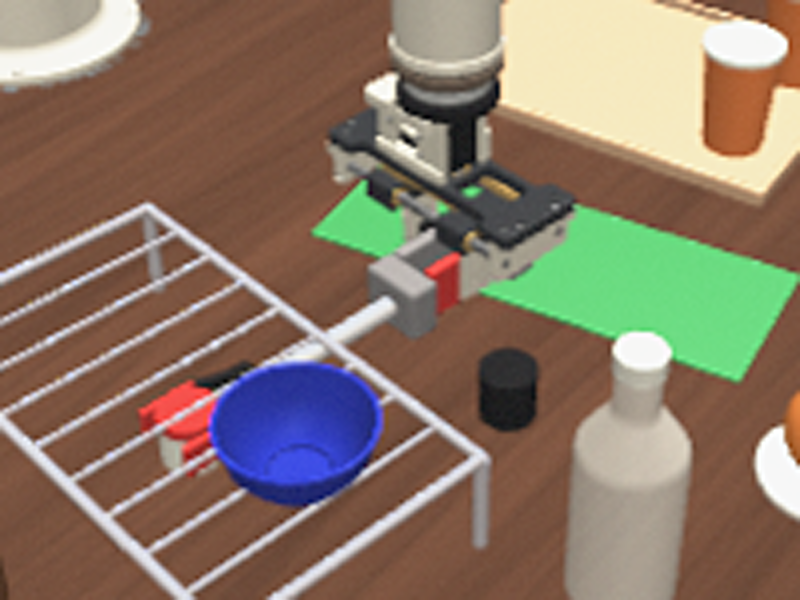

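The pot came up with the jaws. I'll draw it straight back out.

Request:
carry_out([
  [0,0,-0.4,0,0,0],
  [0,0,-1.3,0,0,0],
  [0,0,-2.8,0,0,0],
  [0,0,-4.8,0,0,0],
  [0,0,-7,0,0,0],
  [0,0,-9.5,0,0,0],
  [0,0,-12,0,0,0],
  [0,0,-14,0,0,0],
  [0,0,-15.5,0,0,0],
  [0,0,-16.5,0,0,0],
])

```text
time_s: 13.0
tcp_pos: [0.6039, 0.0942, 0.203]
eef_rot: [121.4, 89.6, 23.6]
force: [-0.4, 0.6, -2.6]
finger_gap: 0.461
```

```bash
python3 - <<'E'
from h import *
where(1)
s=snap("scene","s11",(200,150,400,300),4);t=snap("top","t11",(240,130,480,310),3.3)
E
```

```text
t 13.0 grasp [0.6049 0.0946 0.044 ] psi -97.75 x [ 0.006  0.003 -1.   ] gap mm 42.4 F [-0.4  0.6 -2.6] M [ 0.24 -0.14  0.03] q [ 18.  45. -41. 102.  38.  48. -49.]
```

View pics/s11.png

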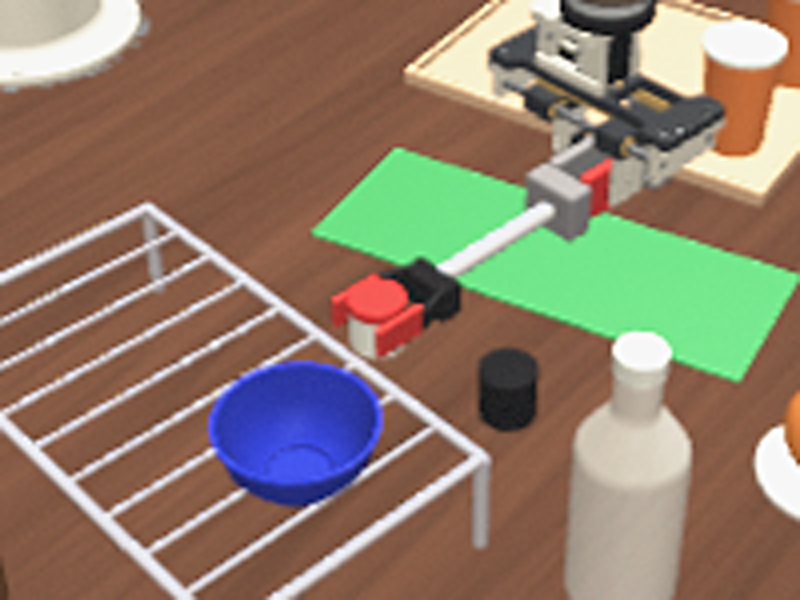

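View pics/t11.png

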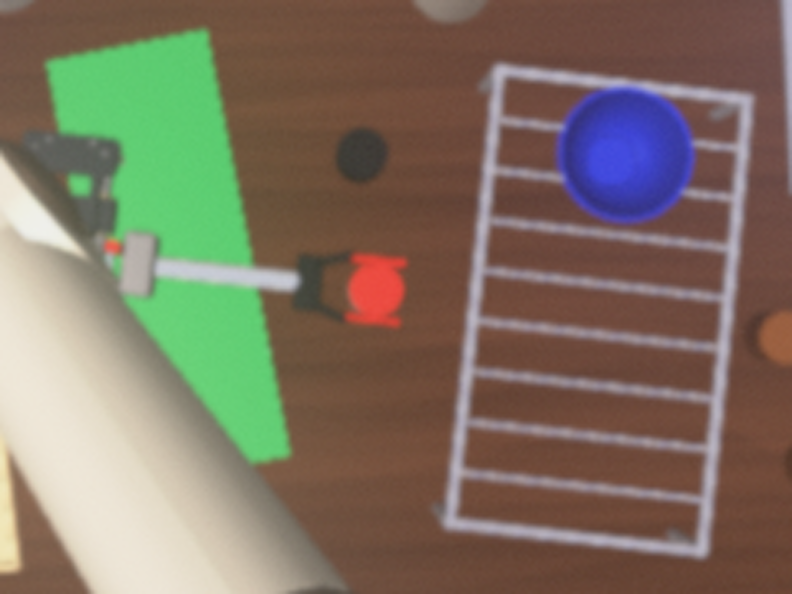

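The pot is out, upright between the pads (zoomed scene px (375,315)). Next I'll raise it and swing over to the tray.

Request:
carry_out([
  [-0.5,0,0,0,0,0],
  [-1.5,0,0,0,0,0],
  [-3,-0.5,0,0,0,0],
  [-5,-1.5,0.3,0,0,0],
  [-7,-3,1,-1,0,0],
  [-9,-5,2,-4,0,0],
  [-10.5,-7,3,-8,0,0],
  [-11.5,-9,4,-13,0,0],
  [-11.5,-11,5,-18,0,0],
  [-11.5,-13,6,-23,0,0],
])

```text
time_s: 13.93
tcp_pos: [0.4656, 0.0499, 0.3184]
eef_rot: [76.8, 89.5, 2.2]
force: [0.1, -0.5, -4.7]
finger_gap: 0.46
```

```bash
python3 - <<'E'
from h import *
where(1);delta([.43,.03,.158],-20,1)
E
```

```text
t 13.93 grasp [0.4669 0.0499 0.1594] psi -74.6 x [ 0.009  0.    -1.   ] gap mm 42.3 F [ 0.1 -0.5 -4.7] M [ 0.1  -0.06  0.04] q [ 40.  26. -59. 118.  29.  51. -20.]
delta [0.11, -3.96, 0.97] [-54.6, 0.33, -0.39]
```

Request:
carry_out([
  [0,-0.8,0.2,-5,0,0],
  [0,-1.6,0.4,-10,0,0],
  [0,-2.4,0.6,-16,0,0],
  [0,-3.2,0.8,-22,0,0],
  [0,-4,1,-28,0,0],
  [0,-4,1,-34,0,0],
  [0,-4,1,-40,0,0],
  [0,-4,1,-46,0,0],
  [0,-4,1,-52,0,0],
  [0,-4,1,-58,0,0],
])

```text
time_s: 14.77
tcp_pos: [0.4295, 0.0281, 0.3186]
eef_rot: [-0.2, 89.5, -16.6]
force: [0.0, 0.3, -4.3]
finger_gap: 0.463
```

```bash
python3 - <<'E'
from h import *
where(1);delta([.43,.03,.158],82,1)
snap("scene","s12",(200,50,440,250),3.3)
E
```

```text
t 14.77 grasp [0.4308 0.0277 0.1596] psi -16.45 x [ 0.009 -0.003 -1.   ] gap mm 42.6 F [ 0.   0.3 -4.3] M [0.15 0.09 0.07] q [ 55.  31. -75. 123.  38.  55.  31.]
delta [0.16, 0.19, -0.0] [-98.45, 0.38, 0.45]
```

View pics/s12.png

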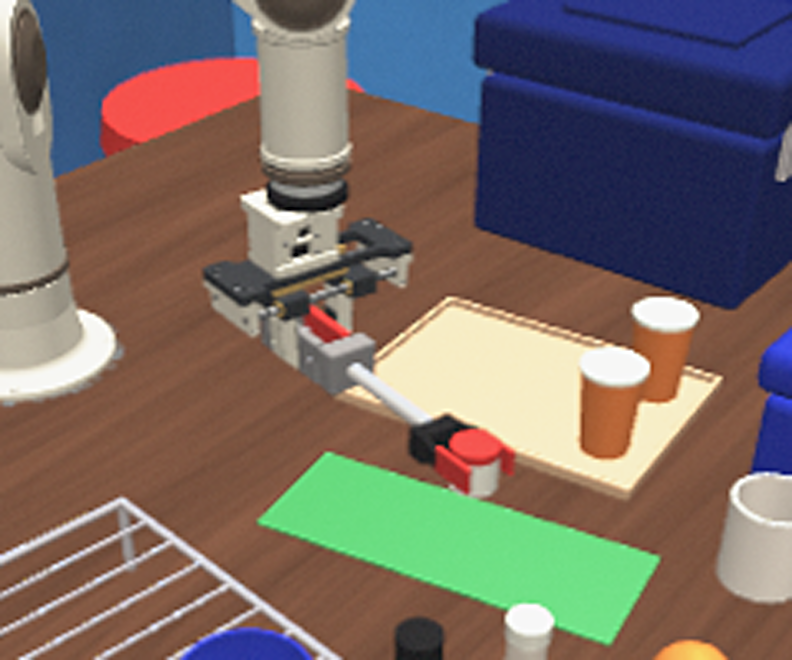

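Request:
carry_out([
  [0,0,0,-6,0,0],
  [0,0,0,-12,0,0],
  [0,0,0,-18,0,0],
  [0,0,0,-24,0,0],
  [0,0,0,-30,0,0],
  [0,0,0,-36,0,0],
  [0,0,0,-42,0,0],
  [0,0,0,-48,0,0],
  [0,0,0,-54,0,0],
  [0,0,0,-60,0,0],
])

```text
time_s: 15.65
tcp_pos: [0.4294, 0.0268, 0.3186]
eef_rot: [-74.3, 89.5, -30.3]
force: [-0.8, 0.7, -4.0]
finger_gap: 0.462
```

```bash
python3 - <<'E'
from h import *
where(1);delta([.43,.04,.158],82,1)
E
```

```text
t 15.65 grasp [0.4307 0.0261 0.1597] psi 43.94 x [ 0.008 -0.005 -1.   ] gap mm 42.5 F [-0.8  0.7 -4. ] M [-0.06  0.09 -0.02] q [ 58.  42. -85. 123.  48.  63.  82.]
delta [0.16, 0.91, 0.96] [-38.06, -0.03, 0.54]
```

Request:
carry_out([
  [-1,0,0,0,0,0],
  [-2,0,0,0,0,0],
  [-3,0,0,0,0,0],
  [-3,0.2,1,0,0,0],
  [-3,0.4,2,0,0,0],
  [-3,0.6,3,0,0,0],
  [-3,0.8,4,-3,0,0],
  [-3,0.8,5,-6,0,0],
  [-3,0.8,5,-6,0,0],
])

```text
time_s: 16.4
tcp_pos: [0.4605, 0.0676, 0.3494]
eef_rot: [-79.7, 89.4, -29.8]
force: [0.1, 0.2, -4.3]
finger_gap: 0.459
```

```bash
python3 - <<'E'
from h import *
where(1)
t=snap("top","t13",(60,120,380,350),2.4)
s=snap("scene","s13",(200,50,440,250),3.3)
print(plane(t,[(150,201),(199,194)],0.106))
E
```

```text
t 16.4 grasp [0.4621 0.0667 0.1904] psi 49.9 x [ 0.01  -0.005 -1.   ] gap mm 42.2 F [ 0.1  0.2 -4.3] M [-0.03  0.17  0.15] q [ 51.  39. -83. 117.  44.  65.  88.]
[[0.63157517 0.37882097 0.106     ]
 [0.6460942  0.24970033 0.106     ]]
```

View pics/t13.png

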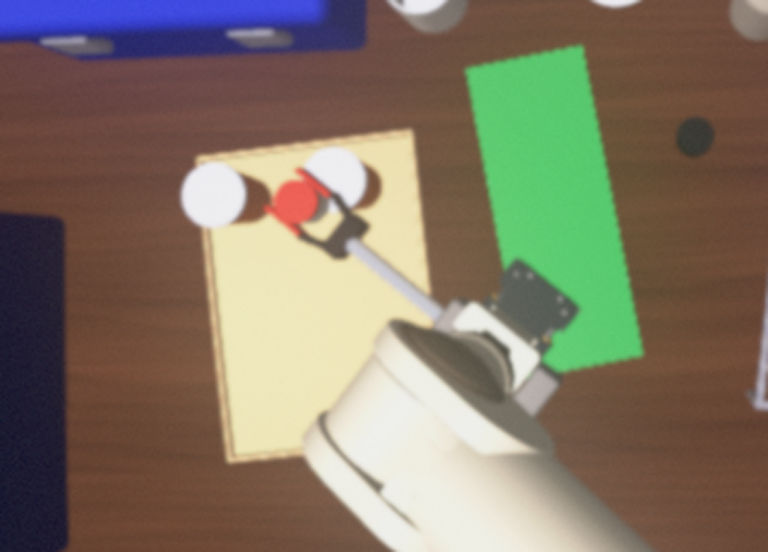

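Request:
carry_out([
  [0,0,0,-4,0,0],
  [0,0,0,-9,0,0],
  [0,0,0,-14,0,0],
  [0,0,0,-14,0,0],
])

```text
time_s: 16.83
tcp_pos: [0.459, 0.0656, 0.3486]
eef_rot: [-113.8, 89.4, -50.1]
force: [-0.5, -0.6, -2.9]
finger_gap: 0.461
```

```bash
python3 - <<'E'
from h import *
where(1)
print(robot.read_state()["qpos"].round(1))
E
```

```text
t 16.83 grasp [0.46   0.0644 0.1896] psi 63.72 x [ 0.007 -0.008 -1.   ] gap mm 42.4 F [-0.5 -0.6 -2.9] M [-0.1   0.15  0.14] q [ 52.  41. -85. 117.  46.  67. 101.]
[ 51.9  40.8 -84.7 117.   45.8  66.7 100.6]
```

Request:
carry_out([
  [0,0.3,0.6,0,0,0],
  [0,0.6,1.2,-2,0,0],
  [0,0.9,1.8,-6,0,0],
  [0,1.1,2.3,-10,0,0],
  [0,1.1,2.3,-14,0,0],
  [0,1.1,2.3,-18,0,0],
  [0,1.1,2.3,-18,0,0],
])

```text
time_s: 17.42
tcp_pos: [0.4591, 0.0918, 0.3485]
eef_rot: [-132.0, 89.4, -50.1]
force: [-0.1, 0.2, -3.8]
finger_gap: 0.463
```

```bash
python3 - <<'E'
from h import *
where(1)
print(robot.read_state()["qpos"].round(1))
t=snap("top","t14",(60,120,380,350),2.4)
s=snap("scene","s14",(200,50,440,250),3.3)
pads(t,s)
E
```

```text
t 17.42 grasp [0.4601 0.0906 0.1895] psi 81.88 x [ 0.007 -0.008 -1.   ] gap mm 42.6 F [-0.1  0.2 -3.8] M [-0.1   0.07  0.14] q [ 48.  43. -86. 116.  47.  68. 114.]
[ 48.5  42.7 -85.5 116.4  47.4  68.2 114.5]
top [([151.5, 258.6], [20, 23, 345])]
scene [([261.6, 74.2], [70, 67, 1156]), ([363.6, 117.6], [19, 14, 141]), ([308.8, 135.0], [14, 7, 61])]
```

View pics/t14.png

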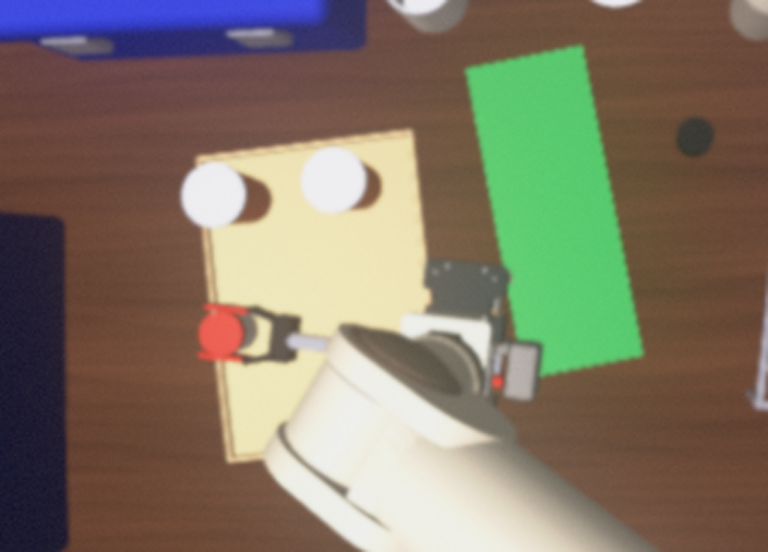

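View pics/s14.png

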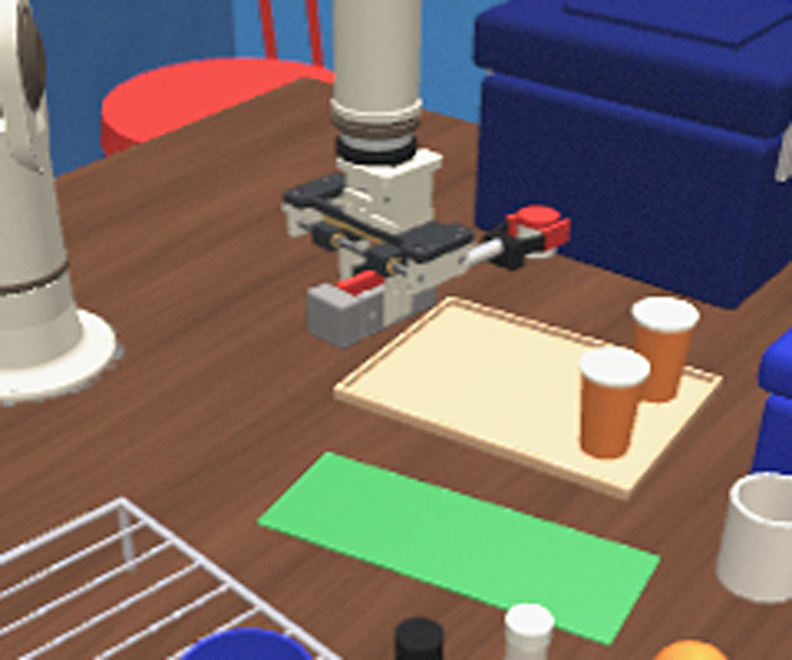

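```bash
python3 - <<'E'
from h import *
t=robot.snapshot("top");s=robot.snapshot("scene")
p,e=tri(t,s,(60+221/2.4,120+333/2.4),(200+539/3.3,50+215/3.3));print(p,e)
st,q,R=cur();g=R.apply([.159,0,0])+q;M=R.as_matrix();v=p-g
print("along",v@M[:,2],"lat",v@M[:,1],"up",v[2])
E
```

```text
[0.4911053  0.33493382 0.19824738] 0.0043181786851142125
along 0.24677519321159325 lat 0.005206655014340093 up 0.008773203339516922
```

Request:
carry_out([
  [1,0,-0.5,0,0,0],
  [2.5,0,-1,0,0,0],
  [4.5,0,-1,0,0,0],
  [6.5,0,-1,0,0,0],
  [8.5,0,-1,0,0,0],
  [10.5,0,-1,0,0,0],
  [12,0,-1,0,0,0],
  [13,0,-1,0,0,0],
  [13.7,0,-1,0,0,0],
  [13.7,0,-1,0,0,0],
])

```text
time_s: 18.45
tcp_pos: [0.4583, 0.0799, 0.2104]
eef_rot: [-141.2, 89.5, -59.6]
force: [-0.5, 0.3, -3.6]
finger_gap: 0.46
```

```bash
python3 - <<'E'
from h import *
where(1)
print(robot.read_state()["qpos"].round(1))
t=snap("top","t15",(60,120,380,350),2.4)
s=snap("scene","s15",(250,90,430,230),4.4)
E
```

```text
t 18.45 grasp [0.4591 0.0786 0.0514] psi 81.57 x [ 0.005 -0.008 -1.   ] gap mm 42.3 F [-0.5  0.3 -3.6] M [-0.13 -0.01  0.02] q [ 41.  51. -70. 121.  62.  57. 106.]
[ 40.5  51.  -70.2 121.5  61.9  56.8 106.2]
```

View pics/s15.png

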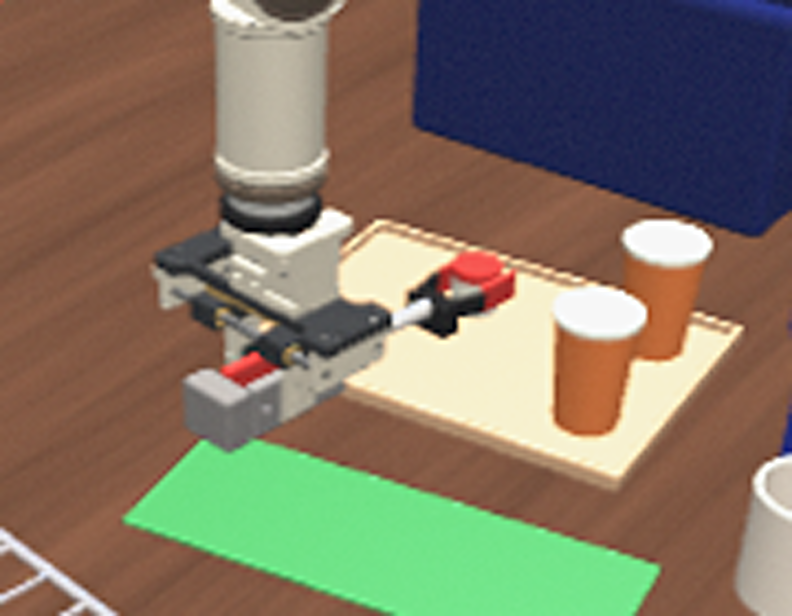

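View pics/t15.png

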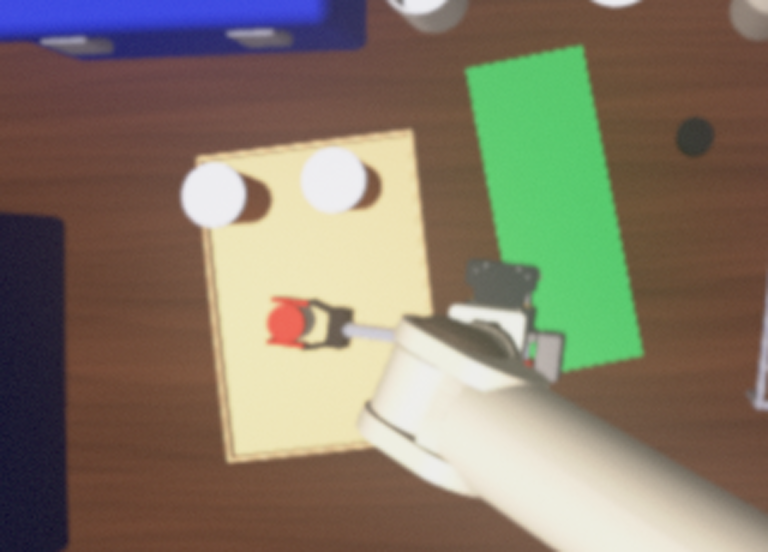

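Request:
carry_out([
  [0.3,0,0,0,0,0],
  [0.6,0,0,0,0,0],
  [0.9,0,0,0,0,0],
  [1.2,0,0,0,0,0],
  [1.4,0,0,0,0,0],
  [1.4,0,0,0,0,0],
])

```text
time_s: 19.05
tcp_pos: [0.4589, 0.0802, 0.1974]
eef_rot: [-131.7, 89.4, -50.1]
force: [0.2, -0.8, -4.0]
finger_gap: 0.465
```

```bash
python3 - <<'E'
from h import *
where(1)
t=robot.snapshot("top");s=snap("scene","s16",(330,130,390,180),10)
for b in pads(t,s).values(): pass
E
```

```text
t 19.05 grasp [0.4599 0.079  0.0385] psi 81.59 x [ 0.006 -0.008 -1.   ] gap mm 42.8 F [ 0.2 -0.8 -4. ] M [-0.03  0.02  0.02] q [ 40.  52. -69. 122.  64.  56. 105.]
top [([180.9, 253.7], [13, 18, 180])]
scene [([275.7, 19.7], [8, 42, 121]), ([291.0, 24.6], [9, 52, 133]), ([248.7, 81.3], [45, 28, 702]), ([358.5, 155.7], [17, 12, 108]), ([305.9, 176.7], [12, 8, 48])]
```

View pics/s16.png

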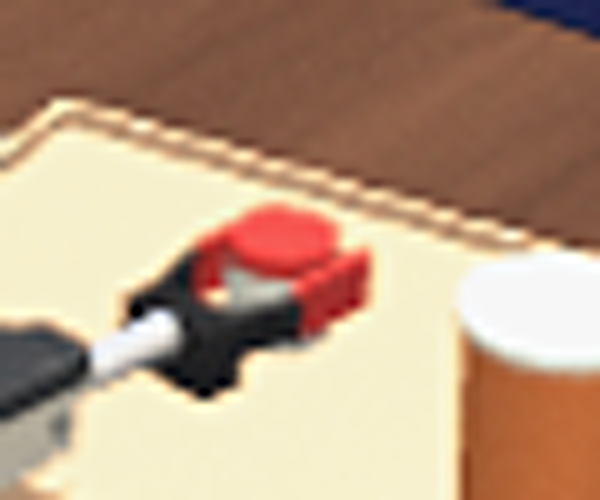

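Request:
carry_out([
  [0.1,0,0,0,0,0],
  [0.2,0,0,0,0,0],
  [0.3,0,0,0,0,0],
  [0.3,0,0,0,0,0],
  [0.3,0,0,0,0,0],
])

```text
time_s: 19.57
tcp_pos: [0.4592, 0.0803, 0.1949]
eef_rot: [-127.5, 89.4, -45.9]
force: [0.1, -1.5, -0.4]
finger_gap: 0.458
```

```bash
python3 - <<'E'
from h import *
where(1)
E
```

```text
t 19.57 grasp [0.4604 0.0791 0.0359] psi 81.58 x [ 0.007 -0.007 -1.   ] gap mm 42.2 F [ 0.1 -1.5 -0.4] M [ 0.22 -0.08  0.02] q [ 39.  52. -68. 122.  64.  56. 105.]
```

Contact: the vertical load dropped from 4 N to about 0 N, so the pot is standing. I'll ease the trigger back to the carrying squeeze.

Request:
carry_out([
  [0,0,0,0,0,0],
  [0,0,0,0,0,0],
  [0,0,0,0,0,0],
  [0,0,0,0,0,0],
], claw=0.02, force=30)

```text
time_s: 19.9
tcp_pos: [0.4591, 0.0804, 0.1949]
eef_rot: [-127.4, 89.4, -45.8]
force: [-0.4, -1.0, -2.9]
finger_gap: 0.492
```

Request:
carry_out([
  [0,0,0,0,0,0],
  [0,0,0,0,0,0],
  [0,0,0,0,0,0],
  [0,0,0,0,0,0],
  [0,0,0,0,0,0],
  [0,0,0,0,0,0],
], claw=-0.14)

```text
time_s: 20.4
tcp_pos: [0.4591, 0.0804, 0.1949]
eef_rot: [-127.8, 89.4, -46.2]
force: [0.2, -0.1, -2.9]
finger_gap: 0.573
```

```bash
python3 - <<'E'
from h import *
where(1)
t=snap("top","t17",(150,220,240,290),8);s=snap("scene","s17",(320,120,400,185),9)
E
```

```text
t 20.4 grasp [0.4602 0.0792 0.0359] psi 81.6 x [ 0.007 -0.007 -1.   ] gap mm 52.7 F [ 0.2 -0.1 -2.9] M [ 0.17  0.01 -0.03] q [ 39.  52. -68. 122.  64.  56. 105.]
```

View pics/s17.png

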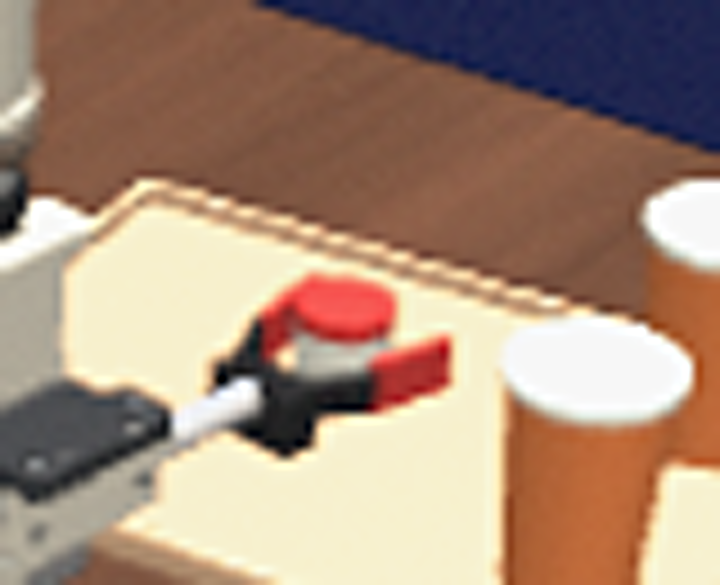

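View pics/t17.png

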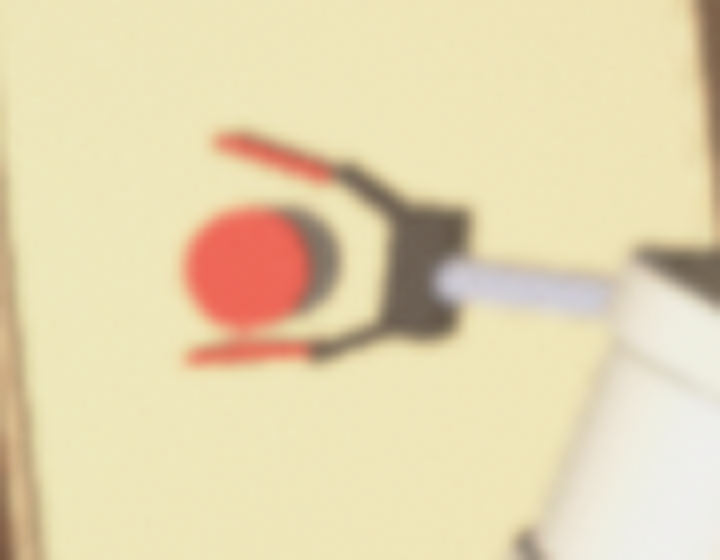

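Request:
carry_out([
  [0,0.3,0,0,0,0],
  [0,0.6,0,0,0,0],
  [0,0.6,-0.7,0,0,0],
  [0,0.6,-1.6,0,0,0],
  [0,0.6,-2.6,0,0,0],
  [0,0.6,-3.8,0,0,0],
  [0,0.6,-5,0,0,0],
  [0,0.6,-6.3,0,0,0],
  [0,0.6,-7.5,0,0,0],
  [-1,0.6,-8,0,0,0],
])

```text
time_s: 21.33
tcp_pos: [0.4403, -0.0011, 0.204]
eef_rot: [-151.0, 89.4, -69.6]
force: [0.3, 0.5, -2.2]
finger_gap: 0.572
```

```bash
python3 - <<'E'
from h import *
where(1);delta([.46,.0,.10],8.2)
t=snap("top","t18",(60,120,380,350),2.4);s=snap("scene","s18",(250,90,430,230),4.4)
E
```

```text
t 21.33 grasp [ 0.4409 -0.0026  0.045 ] psi 81.41 x [ 0.004 -0.009 -1.   ] gap mm 52.6 F [ 0.3  0.5 -2.2] M [ 0.12 -0.02 -0.03] q [ 52.  50. -70. 125.  63.  55. 114.]
delta [-5.5, -1.96, 0.35] [73.2, -0.26, 0.57]
```

View pics/s18.png

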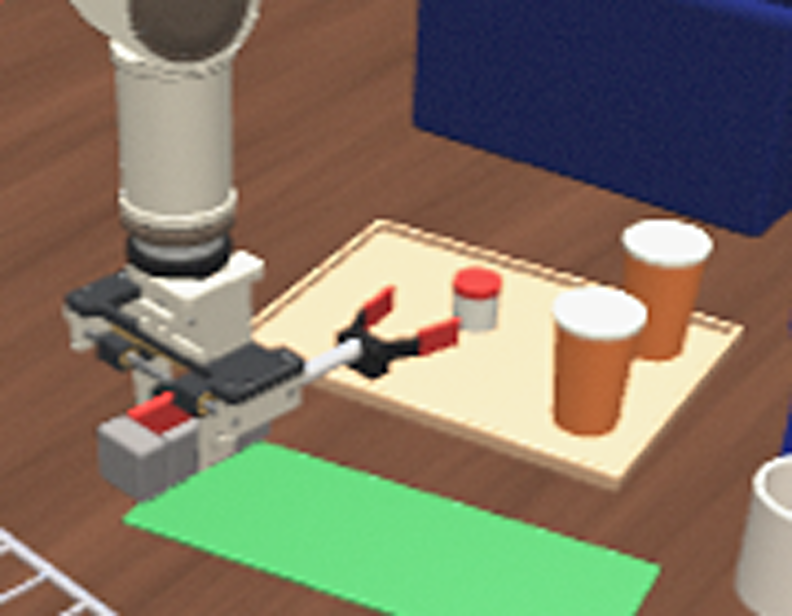

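View pics/t18.png

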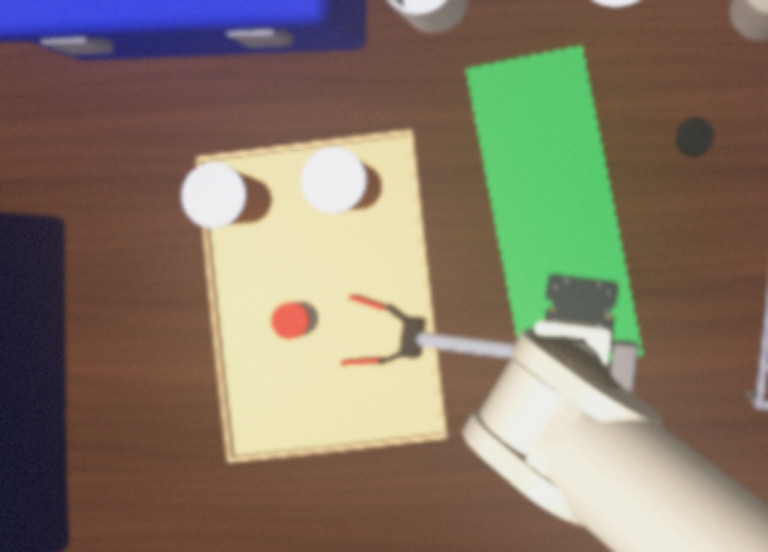

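The pot stands upright alone on the tray. I'll raise the reacher and swing it back over the mat.

Request:
carry_out([
  [-1,0,0,0,0,0],
  [-3,0,-0.5,0,0,0],
  [-6,0,-1,0,0,0],
  [-9,0,-1.5,0,0,0],
  [-11,0,-1.5,3,0,0],
  [-12,0,-1.5,8,0,0],
  [-12,0,-1.5,14,0,0],
  [-12,0,-1.5,20,0,0],
  [-12,0,-1.5,26,0,0],
  [-12,0,-1.5,32,0,0],
])

```text
time_s: 22.27
tcp_pos: [0.4381, -0.0134, 0.3262]
eef_rot: [-97.3, 89.3, -48.1]
force: [-0.3, 0.2, -3.4]
finger_gap: 0.572
```

```bash
python3 - <<'E'
from h import *
where(1);delta([.507,.0042,.10],8.2)
E
```

```text
t 22.27 grasp [ 0.4393 -0.0148  0.1672] psi 49.16 x [ 0.008 -0.009 -1.   ] gap mm 52.6 F [-0.3  0.2 -3.4] M [ 0.15 -0.03 -0.04] q [ 62.  35. -80. 121.  42.  59.  99.]
delta [6.76, -3.98, 5.85] [40.96, 0.16, 0.68]
```

Request:
carry_out([
  [0,0,0,6,0,0],
  [0,0,0,12,0,0],
  [0,0,0,18,0,0],
  [0,0,0,24,0,0],
  [0,-1,1.2,30,0,0],
  [1,-2,2.4,35,0,0],
  [2.5,-3,3.8,39,0,0],
  [4,-4,5,41,0,0],
  [5.5,-4,5.9,41,0,0],
  [6.5,-4,5.9,41,0,0],
])

```text
time_s: 23.1
tcp_pos: [0.5083, 0.0063, 0.2611]
eef_rot: [-46.4, 89.4, -38.1]
force: [0.3, 0.8, -2.9]
finger_gap: 0.575
```

```bash
python3 - <<'E'
from h import *
where(1);delta([.507,.005,.035],8.2)
t=snap("top","t19",(240,130,480,310),3.3);s=snap("scene","s19",(200,100,420,270),3.5)
E
```

```text
t 23.1 grasp [0.5097 0.0052 0.1021] psi 8.28 x [ 0.009 -0.007 -1.   ] gap mm 52.9 F [ 0.3  0.8 -2.9] M [ 0.19 -0.17  0.05] q [ 42.  38. -59. 115.  43.  52.  58.]
delta [6.71, -0.06, -0.2] [0.08, 0.45, 0.47]
```

View pics/s19.png

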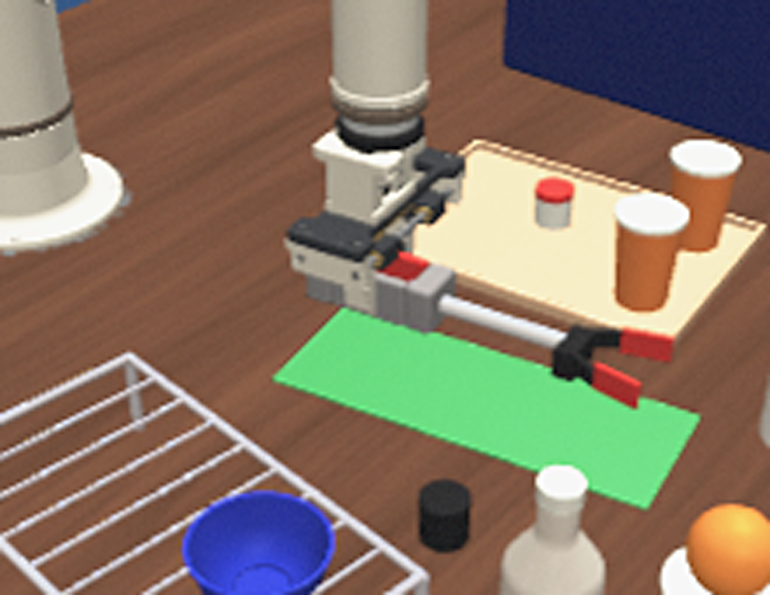

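View pics/t19.png

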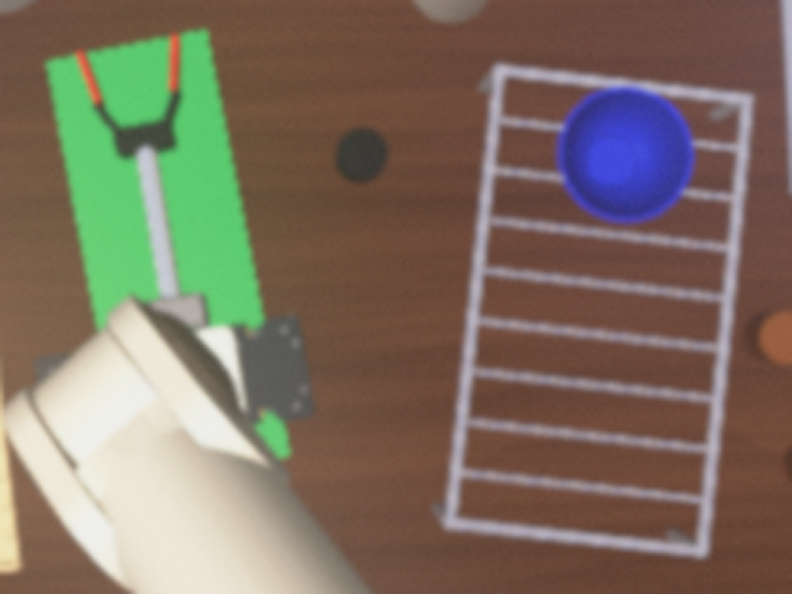

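Request:
carry_out([
  [1,0,-0.1,0,0.2,0.2],
  [2.2,0,-0.2,0,0.4,0.4],
  [3.5,0,-0.2,0,0.4,0.4],
  [4.8,0,-0.2,0,0.4,0.4],
  [5.8,0,-0.2,0,0.4,0.4],
  [6.4,0,-0.2,0,0.4,0.4],
  [6.8,0,-0.2,0,0.4,0.4],
  [6.9,0,-0.2,0,0.4,0.4],
  [6.9,0,-0.2,0,0.4,0.4],
])

```text
time_s: 23.95
tcp_pos: [0.5045, 0.0044, 0.1911]
eef_rot: [-157.4, 89.7, -149.1]
force: [-0.1, -0.2, -3.4]
finger_gap: 0.572
```

```bash
python3 - <<'E'
from h import *
where(1)
E
```

```text
t 23.95 grasp [0.5039 0.0041 0.0321] psi 8.31 x [-0.004 -0.002 -1.   ] gap mm 52.6 F [-0.1 -0.2 -3.4] M [ 0.1  -0.09 -0.  ] q [ 38.  44. -52. 116.  50.  46.  53.]
```

Still carrying 3.4 N; a few millimetres more.

Request:
carry_out([
  [0.1,0,0,0,0,0],
  [0.2,0,0,0,0,0],
  [0.3,0,0,0,0,0],
  [0.3,0,0,0,0,0],
  [0.3,0,0,0,0,0],
])

```text
time_s: 24.37
tcp_pos: [0.5049, 0.0046, 0.189]
eef_rot: [-140.3, 89.8, -131.9]
force: [-1.2, -0.2, 5.8]
finger_gap: 0.572
```

```bash
python3 - <<'E'
from h import *
where(1)
E
```

```text
t 24.37 grasp [0.5045 0.0041 0.03  ] psi 8.32 x [-0.002 -0.003 -1.   ] gap mm 52.6 F [-1.2 -0.2  5.8] M [0.09 0.25 0.06] q [ 37.  44. -52. 116.  50.  46.  53.]
```

The reacher is pressing the mat lightly (+5.8 N), so it is down. I'll open, then retreat.

Request:
carry_out([
  [0,0,0,0,0,0],
  [0,0,0,0,0,0],
  [0,0,0,0,0,0],
  [0,0,0,0,0,0],
], claw=-0.4)

```text
time_s: 24.7
tcp_pos: [0.505, 0.0045, 0.1891]
eef_rot: [-134.6, 89.8, -126.3]
force: [-0.1, -0.3, -0.1]
finger_gap: 0.694
```

Request:
carry_out([
  [0,0,0,0,0,0],
  [0,0,0,0,0,0],
  [0,0,0,0,0,0],
  [0,0,0,0,0,0],
  [0,0,0,0,0,0],
  [0,0,0,0,0,0],
], claw=-1)

```text
time_s: 25.2
tcp_pos: [0.505, 0.0045, 0.1891]
eef_rot: [-134.5, 89.8, -126.2]
force: [-0.4, -0.0, -0.5]
finger_gap: 0.993
```

Request:
carry_out([
  [-0.5,0,0,0,0,0],
  [-1.5,0,0,0,0,0],
  [-3,0,0,0,0,0],
  [-5,0,0,0,0,0],
  [-8,0,0,0,0,0],
  [-11,0,0,0,0,0],
  [-14,0,0,0,0,0],
  [-16,0,-1,0,0,0],
  [-17,0,-2,0,0,0],
  [-17,0,-2,0,0,0],
])

```text
time_s: 26.03
tcp_pos: [0.4851, 0.0026, 0.3617]
eef_rot: [-88.8, 89.7, -80.5]
force: [-1.2, -0.4, -0.7]
finger_gap: 0.998
```

```bash
python3 - <<'E'
from h import *
where(1)
t=snap("top","t20",(80,80,480,320),2);s=snap("scene","s20",(200,100,420,270),3.5)
E
```

```text
t 26.03 grasp [0.4852 0.0019 0.2027] psi 8.35 x [ 0.001 -0.005 -1.   ] gap mm 91.8 F [-1.2 -0.4 -0.7] M [ 0.1  -0.14  0.02] q [ 52.  29. -70. 114.  32.  60.  66.]
```

View pics/s20.png

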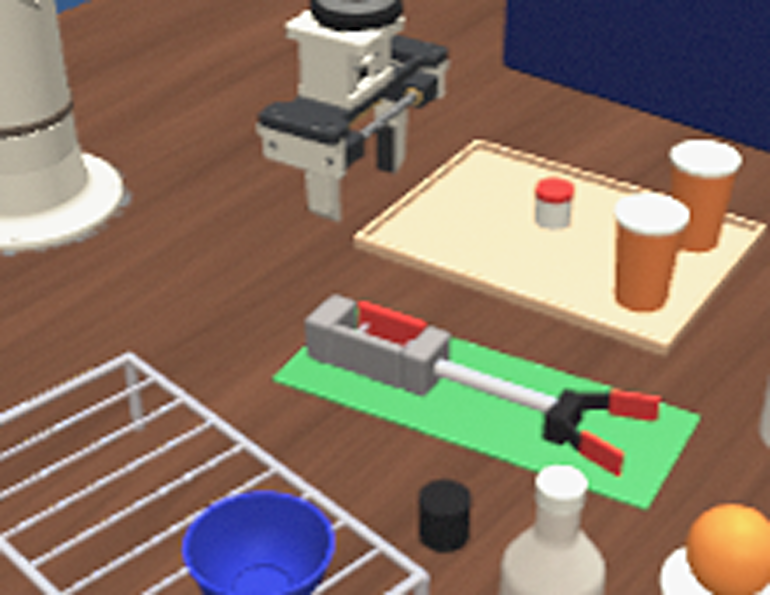

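View pics/t20.png

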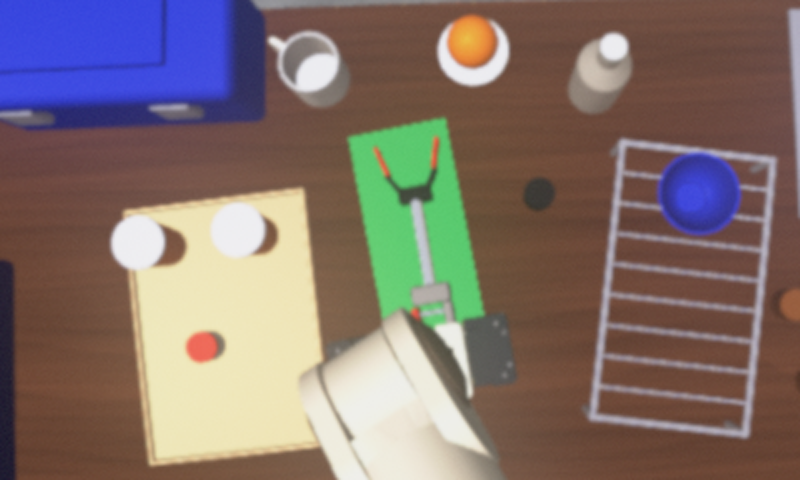

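```bash
python3 - <<'E'
from h import *
t=robot.snapshot("top");a=cv2.cvtColor(cv2.imread("pics/top0.png"),cv2.COLOR_BGR2RGB);b=t["image"]
d=np.abs(a.astype(int)-b).max(2)
print("bowl diff",(d[150:205,400:460]>40).sum(),"tumblers",(d[175:220,130:220]>40).sum(), "deltas mean",d[150:205,400:460].mean(),d[175:220,130:220].mean())
H=hsv(t);h,S,V=[H[...,i].astype(int) for i in range(3)]
for st,c,m in blobs(((h<6)|(h>174))&(S>120)&(V>120),12): print(st,c,plane(t,[c],0.047).round(3))
print(robot.close_job())
E
```

```text
bowl diff 0 tumblers 0 deltas mean 2.7375757575757578 2.6693827160493826
[174, 247, 15, 13, 159] [181.0, 253.1] [[0.493 0.32  0.047]]
the job is handed in; nothing more can be done
None
```

I handed the job in at about 26 s of the 61 s allowed, and every check I made passed.

- **Pick-up:** I took the reacher across both bars with a squeeze of about 4 mm and slid its open jaws under the rack. Squeezing the trigger closed them on the white pot.
- **Moving the pot:** I lifted the pot about 1 cm, drew it out and carried it upright to the tray. I lowered it until the arm's load dropped from 4 N to about 0, and only then released it.
- **Reacher:** I laid it back flat on the mat, opened the gripper fully and raised it clear.

**Last checks:**
- The pot stands upright on the tray at about (0.493, 0.320).
- The reacher lies flat on the mat with its trigger out and jaws open.
- The areas of the top picture around the bowl and the tumblers match the first picture, with no changed pixels.
- The highest wrist force I read was about 6 N, when the reacher pressed lightly on the mat.
- One joint (the third) came within about 2.5° of its limit over the tray, but every reading I took stayed in range.

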